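# Stow a boss head in the apparatus case and shut its stayed lid

### The job

Put the loose boss head away in the apparatus case: raise the lid until its folding stay locks, let go so that the stay alone holds it, and set the boss head down inside without dropping it. Then press the elbow of the stay out of lock and lower the lid gently until it is fully shut. Never force the lid against the stay, do not let the lid fall, and leave the glassware and jars alone.

Things in the scene. Friction and masses are not known exactly. Their poses are not given: they have to be found in the camera images.
- case: aluminium apparatus case, fixed, outside 200 (its x) x 340 (y) x 110 high; origin: centre of its underside; x runs from the handle side (front) to the hinge side, z up. Walls 6; padded inner floor 20 above the origin, rim at 110. Two rods are stowed at the back (x over 45), the front half is empty; the stay folds down in the plane y = -147, keep clear under it
- lid (a joint): opening angle of the lid, rad: 0 shut, grows as the handle rises. The stay locks at 1.20 to 1.37, each time differently, as its foot is screwed anywhere along a slot: there the lid comes to a hard stop, the stay taut, and a weak spring takes the elbow past straight; let go 2 mm short of that at the handle, it need not lock. The lid weighs 0.5 to 0.7 kg; unheld and unstayed it falls
- lid_hinge (a point): middle of the hinge line, at rim height, 95 ahead (+x) of the case origin; the hinge runs along the case's y; the lid is a 12 thick panel
- lid_handle (a point): middle of the bow handle's round bar (12 thick, 124 long, along the case's y), 45 off the lid's front edge, 242 from the hinge line; shut, it lies level with the lid in front of the case, open it is the highest part
- stay_elbow: upper link of the folding stay with its elbow; origin: centre of the elbow, a knuckle of 18 diameter, 20 long across. The two links, steel strips, are each 73 between pivots and lie at y = -147 in the case, next to the right-hand wall seen from the handle side. Shut: hangs folded in the case; locked: 155 to 160 above the bench, on a stop past straight; let go unlocked: 150 or lower
- stay_top (a point): pivot at the top of the upper link. About 4 N on the elbow, downwards and towards the hinge (35 degrees off vertical), breaks the lock; let go within 15 mm it may lock again; after about 25 mm the lid has sunk 0.1 rad and rests, by spring and friction of the elbow. These hold it 0.04 to 0.17 rad below its locked angle; from 0.2 rad below it may fall shut
- boss: loose boss head (cast rod clamp) standing on the bench, 0.14 to 0.24 kg: 65 (its x, with jaws and thumbscrews) x 28 (y) x 56 high; flat faces across y are to be gripped, 40 above the underside; origin: centre of the underside of its 24 x 28 spine
- amber_bottle: bystander: amber glass bottle, 64 diameter, 150 high; origin: centre of underside
- powder_jar: bystander: white jar, 60 diameter, 75 high; origin: centre of underside
- beaker: bystander: glass beaker, 68 diameter, 90 high; origin: centre of underside
- lid_bracket (a point): eye of the lid's stay bracket, under the lid, where the top pivot is riveted: coincides with stay_top while unstrained. Hauling the handle on against the taut stay, or pushing it down against the locked stay, bends the bracket: the two points part by about 0.9 mm at 10 N and 1.5 mm at 17 N on the handle
There are look-alikes about, which are no part of the job. There is more than one size of the boss; the job needs the middle-sized.

How it is judged:
By the outcome, as a careful person would: the job done as asked, in the order asked, and still so for the second after the job is handed in, with the robot touching nothing.
It also fails if it takes over 72 s, if anything falls off the work surface, if the arm or the gripper's body presses on something with over 40 N, if the wrist force passes 120 N, or if a joint passes its speed limit or range.

### The arm

A 6-joint arm with a two-finger parallel gripper is mounted at the origin on the work surface. World frame = base frame: x ahead of the robot, y to its left, z up, the work surface at z = 0. Lengths are in mm, angles in rad, forces in N, time in s.
With the tool pointing down it reaches from about 275 to 1000 mm from the base axis. Payload 8.4 kg.
Tool frame: the origin (TCP) lies on the centre line of the jaws, within the pads' length; the fingertips stand 17 mm ahead of it and the grasp point (between the pads) lies 2 mm behind it (r.tcp_to_tips is the z of the fingertips in the tool frame, in mm); z points along the fingers, y is the direction in which the jaws open and shut (so a half turn about z gives the same grasp; the last joint's range is limited). The gripper opens to 85 mm and grips with 20 to 120 N. Pads are 22 mm wide; open, the fingers measure 114 mm over their backs; the gripper's body (76 mm by 85 mm) begins 54 mm behind the grasp point. The pads swing forward as they close: fully open they stand 13 mm farther back than shut.
Start: joints at [-1.18, 0.353, 1.633, -0, 1.155, -0.002], TCP at [239.234, -577.404, 248.281] pointing down, gripper open.
Joint ranges: [-2.63, 2.63], [-0.92, 2.1], [0.06, 2.66], [-1.3, 4.44], [0, 2.69], [-3.02, 3.02]. Speed limits (rad/s): [2.22, 2.22, 2.79, 3.14, 3.14, 3.14].

### API

Orientations are given as [roll, pitch, yaw] about the fixed x, y, z axes, in that order (R = Rz(yaw) Ry(pitch) Rx(roll)).
In Python, from rig import r, cams, job gives the robot as it stands.
- The arm moves only by the tool drive_tool, never from a script. Its argument "deltas" is a list of rows, each a list of 4 numbers: the shift along the tool's x, y, z in cm, then the turn about the tool's z in rad. In form: [[x, y, z, roll], ...]. A call has 1 to 12 rows; each row shifts and turns the commanded pose from where the row before left it, along the tool's axes as they then stand; what a row does not reach is not made up. A row lasts 1/12 s, in which the tool goes at most 41.7 mm and 7.16 degrees, less where a joint would pass 70% of its speed; a pose out of reach is approached as far as the arm can. A call with a gripper value outside its range is refused whole. "jaw" is the closure, from 0 (fully open) to 1 (shut), set as the call begins (left out, the last holds). The fingers move at their own pace and stop on an object; "force" is the grip in N (left out, the last holds). Time passes only in rows, so rows that do not move let the fingers close. It gives the time, the measured TCP pose, the force and the opening at its end, in the units of the state.
- r.sense(): the state, without advancing time (a new reading comes with each control period).
- cams.grab_frame(name): name is "side" or "top"; returns (picture, depth): 480x640x3 uint8, red, green, blue; 480x640 float32, mm along the optical axis (not along the pixel's ray), 0 where there is no reading.
- cams.camera_params(name): a dict with "fx", "fy", "cx", "cy" (pixels), "R" (3x3) and "t" (3): a world point X has camera coordinates R X + t. Camera axes: x right, y down, z forward; pixel columns grow to the right and rows downward; lengths in mm; the calibration is good to about 2 mm. A picture is of the moment at which its call begins. camera_params takes no time and is no camera call.
- job.sign_off(): hands the job in, once; it reports no verdict.
The state is a dict: "clock": time; "qpos": joint angles; "qvel": joint speeds; "joint_efforts": joint torques, N m; "eef_pos": TCP position; "tcp_rot": TCP orientation; "contact_force": force on the tool from outside, world axes, zero at the start; "wrist_torque": the same for the moment, N m; "opening": opening from 0.0 (shut) to 1.0 (fully open).
Only numpy, scipy, OpenCV 4.12 (cv2) and the standard library are available. Lean on these libraries where they do the work, as an engineer would, in place of code of your own. Each camera call takes 0.05 s, during which the arm holds its last target. There are 200 camera calls.

## Working session

There is one attempt and no reset: what is moved stays moved. The work goes in short steps, Python scripts to look and compute and a tool call to move; the robot and the scene stay as the last step left them, time stands still between calls to the robot, and variables do not carry over. Pictures are saved under pics/ and viewed, about 8 in all and at most 12, crops included, and the job is handed in when it is done.

Besides the shell and the picture viewer there is one more tool, called after "Request:" as a command line: name --pt "numbers of a row" for each row, then --argument value for the rest. drive_tool: Moves the arm, as the interface text tells. Its arguments: {"type":"object","properties":{"deltas":{"type":"array"},"jaw":{"type":"number"},"force":{"type":"number"}},"required":["deltas"]}

```bash
ls; mkdir -p pics
python3 - <<'E'
from rig import r,cams,job
import cv2,numpy as np
np.set_printoptions(precision=4,suppress=True)
for n in("side","top"):
    im,d=cams.grab_frame(n); cv2.imwrite(f"pics/{n}0.png",im[:,:,::-1]); np.savez(f"pics/{n}0.npz",im=im,d=d)
    p=cams.camera_params(n); R=np.array(p["R"]);print(n,p["fx"],p["fy"],p["cx"],p["cy"],R.tolist(),p["t"],"centre",-R.T@np.array(p["t"]))
print(r.sense(), r.tcp_to_tips)
E
```

```text
pics
side 571.5405586755327 571.5405586755327 310.7466365925649 247.74381756403906 [[0.9987038046891255, -0.04834861059914289, 0.015909819376649526], [-0.019365654298167778, -0.6500071871238668, -0.7596812674542676], [0.04707103072027448, 0.7583884680956396, -0.6501009533345418]] [-516.2606  112.0671 1198.9382] centre [ 461.3265 -861.3769  872.7798]
top 574.129925809346 574.129925809346 325.25600859153747 235.0223529741699 [[0.009617361996243459, -0.9999011324058704, -0.010258253345043074], [-0.9960051032372851, -0.008668100237894698, -0.08887462159441759], [0.08877691520614082, 0.011072012090116507, -0.9959899948667947]] [  55.8865  521.8036 1397.6222] centre [ 395.105    44.9295 1438.9661]
{'clock': 0.1, 'qpos': array([-1.1804,  0.3536,  1.634 ,  0.    ,  1.1552, -0.0024]), 'qvel': array([ 0.0019, -0.0001, -0.0018, -0.0003,  0.0011,  0.0006]), 'joint_efforts': array([  0.0019, -60.6356, -34.2818,   0.    ,   0.0039,  -0.    ]), 'eef_pos': array([ 239.0881, -577.0254,  247.6299]), 'tcp_rot': array([-3.1403, -0.    ,  0.3928]), 'contact_force': array([0.3112, 0.176 , 0.2372]), 'wrist_torque': array([ 0.0229, -0.0386, -0.0245]), 'opening': 1.0020547292575892} 17.0
```

View pics/side0.png

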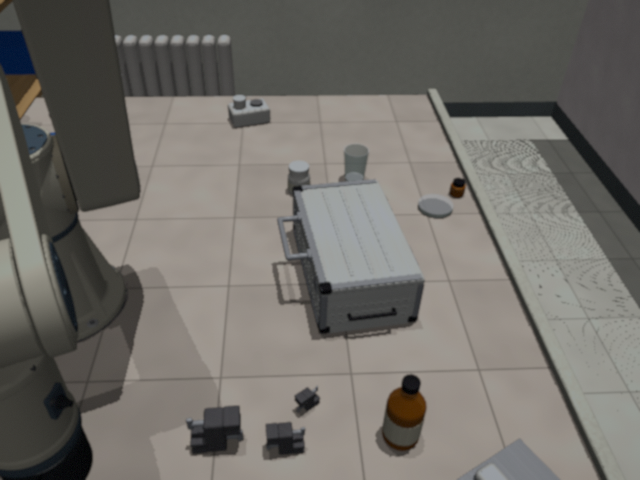

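View pics/top0.png

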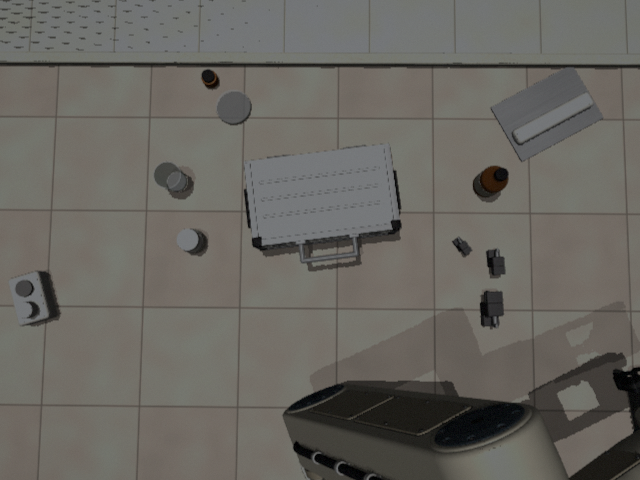

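Side view: the case is at about (360,250) with its handle at (290,237) facing the robot. There are three bosses, large (213,427), middle (283,437) and small (307,399). The top view shows the lid at (320,195), the handle bar at (330,258), and the bosses at (492,308), (496,262) and (461,245), the middle one being (496,262). Next I measure from depth.

```bash
cat > h.py <<'E'
import numpy as np,cv2
from rig import r,cams,job
np.set_printoptions(precision=2,suppress=True)
def cloud(n,d):
    p=cams.camera_params(n);R=np.array(p["R"]);t=np.array(p["t"])
    v,u=np.mgrid[:d.shape[0],:d.shape[1]]
    c=np.stack([(u-p["cx"])/p["fx"]*d,(v-p["cy"])/p["fy"]*d,d],-1)-t
    w=c@R; w[d<=0]=np.nan; return w
def proj(n,X):
    p=cams.camera_params(n);c=np.array(p["R"])@np.asarray(X,float)+np.array(p["t"]);return c[:2]/c[2]*[p["fx"],p["fy"]]+[p["cx"],p["cy"]]
def grab(n):
    im,d=cams.grab_frame(n);return im,cloud(n,d)
E
python3 - <<'E'
from h import *
W={}
for n in("top","side"):
    z=np.load(f"pics/{n}0.npz");W[n]=cloud(n,z["d"])
w=W["top"]
def rect(pts):
    (c,s,a)=cv2.minAreaRect(pts[:,:2].astype(np.float32));b=cv2.boxPoints((c,s,a));return np.array(c),s,a,b
for n,w in W.items():
    P=w.reshape(-1,3);P=P[~np.isnan(P).any(1)]
    g=P[(P[:,0]>350)&(P[:,0]<500)&(P[:,1]<-150)&(abs(P[:,2])<8)];print(n,"bench z",np.median(g[:,2]))
    L=P[(P[:,2]>98)&(P[:,2]<135)&(P[:,0]>250)&(P[:,0]<720)&(P[:,1]>-200)&(P[:,1]<250)]
    print(" lid z",np.percentile(L[:,2],[5,50,95]));T=L
    print(rect(T))
# boss windows
for n,boxes in(("top",{"L":(475,285,510,335),"M":(482,243,512,280),"S":(450,232,473,258)}),("side",{"L":(183,400,245,455),"M":(262,416,308,458),"S":(292,382,323,413)})):
    for k,(a,b,c,d) in boxes.items():
        P=W[n][b:d,a:c].reshape(-1,3);P=P[~np.isnan(P).any(1)]
        P=P[P[:,2]>12];zm=np.percentile(P[:,2],97);Q=P[P[:,2]>zm-8]
        print(n,k,"zmax",zm,"all",[np.round(x,1) if not np.isscalar(x) else round(x,1) for x in rect(P)[:3]],"top",[np.round(x,1) if not np.isscalar(x) else round(x,1) for x in rect(Q)[:3]],Q[:,:2].mean(0))
im=np.load("pics/top0.npz")["im"];im2=np.load("pics/side0.npz")["im"]
a=cv2.resize(im[225:345,440:530][:,:,::-1],None,fx=4,fy=4,interpolation=cv2.INTER_CUBIC);b=cv2.resize(im2[370:470,180:330][:,:,::-1],(440,480*100//100*11//12-0))
b=cv2.resize(im2[370:470,180:330][:,:,::-1],None,fx=2.9,fy=2.9,interpolation=cv2.INTER_CUBIC);b=cv2.copyMakeBorder(b,0,480-b.shape[0],0,0,cv2.BORDER_CONSTANT)
cv2.imwrite("pics/b1.png",np.clip(np.hstack([a,b])*1.5,0,255).astype(np.uint8))
E
```

```text
top bench z 0.16925424778037015
 lid z [118.29 122.99 127.88]
(array([582.96,  65.83]), (258.5975036621094, 345.2681579589844), 7.264756679534912, array([[ 432.87,  220.73],
       [ 476.53, -121.76],
       [ 733.06,  -89.06],
       [ 689.39,  253.43]], dtype=float32))
side bench z 1.8645166712814152
 lid z [111.58 125.06 128.34]
(array([582.42,  67.65]), (258.3653259277344, 349.51068115234375), 7.394011974334717, array([[ 431.82,  224.33],
       [ 476.8 , -122.27],
       [ 733.02,  -89.02],
       [ 688.04,  257.58]], dtype=float32))
top L zmax 79.99820785525948 all [array([ 344.1, -341.8]), array([86.7, 40.5]), 4.9] top [array([ 343.5, -341. ]), array([84.5, 38.1]), 1.8] [ 356.18 -339.95]
top M zmax 60.586361658211906 all [array([ 457.8, -355.9]), array([62.8, 30.7]), 2.8] top [array([ 458. , -357.3]), array([59.8, 30. ]), 0.2] [ 449.13 -355.89]
top S zmax 45.38937348513984 all [array([ 497.1, -276.5]), array([44.8, 21.9]), 37.1] top [array([ 497.2, -276.7]), array([44.8, 19.6]), 35.1] [ 492.2  -279.79]
side L zmax 79.12207015401172 all [array([ 343.6, -341.1]), array([87.7, 40.6]), 6.2] top [array([ 342.2, -339.5]), array([85.4, 40.3]), 3.1] [ 355.09 -340.92]
side M zmax 59.493955086365354 all [array([ 456.4, -355.4]), array([30.7, 63.8]), 87.4] top [array([ 457. , -353.9]), array([62.6, 30. ]), 1.5] [ 448.97 -356.01]
side S zmax 44.79639650996649 all [array([ 496., -275.]), array([45.2, 22.6]), 33.7] top [array([ 495.9, -275.1]), array([45.1, 22.1]), 32.5] [ 492.24 -278.62]
```

View pics/b1.png

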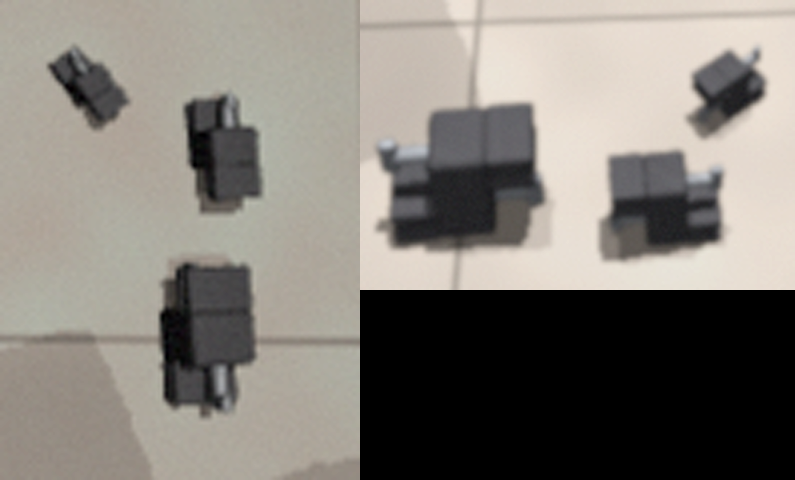

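The crop shows the middle boss with its long axis along world x, the spine roughly at its centre, and its flat faces towards ±y. Now I refine the case frame and the handle bar.

Run:
```python
from h import *
for n in("top","side"):
    w=cloud(n,np.load(f"pics/{n}0.npz")["d"])
    m=((w[...,2]>98)&(w[...,2]<135)&(w[...,0]>250)&(w[...,0]<720)&(w[...,1]>-200)&(w[...,1]<260)).astype(np.uint8)
    lid=cv2.morphologyEx(m,cv2.MORPH_OPEN,np.ones((15,15),np.uint8))>0
    P=w[lid];P=P[P[:,2]>115];c,s,a=cv2.minAreaRect(P[:,:2].astype(np.float32));print(n,"lid",c,s,a,"z",np.median(P[:,2]))
    b=cv2.boxPoints((c,s,a));print(b)
    y=np.deg2rad(a if a<45 else a-90);ex=np.array([np.cos(y),np.sin(y)]);ey=np.array([-ex[1],ex[0]])
    H=w[(m>0)&~lid];q=(H[:,:2]-np.array(c));u=q@ex;v=q@ey
    k=(u<-125)&(abs(v)<80);print(" handle u",np.percentile(u[k],[2,20,50,80,98]),"v",np.percentile(v[k],[2,50,98]),"z",np.percentile(H[k,2],[5,50,95]))
    bar=k&(u<-138)&(u>-162)&(abs(v)<45);print(" bar",u[bar].mean(),H[bar].mean(0),bar.sum())
```

```text
top lid (605.6678466796875, 69.1649169921875) (208.1298370361328, 345.19549560546875) 7.513193130493164 z 123.02730338655994
[[ 479.93  226.67]
 [ 525.06 -115.56]
 [ 731.41  -88.34]
 [ 686.27  253.89]]
 handle u [-151.72 -149.13 -144.83 -140.24 -126.87] v [-66.56  -0.01  65.39] z [115.95 121.13 125.29]
 bar -146.17947404582256 [460.69  50.42 120.93] 205
side lid (602.8596801757812, 69.00702667236328) (215.4891815185547, 347.7272033691406) 7.010474681854248 z 125.25164702284047
[[ 474.7   228.42]
 [ 517.14 -116.71]
 [ 731.02  -90.41]
 [ 688.58  254.72]]
 handle u [-149.43 -146.9  -142.38 -136.42 -126.41] v [-67.4   -7.46  62.68] z [117.83 123.44 126.49]
 bar -144.285714599987 [459.76  50.55 123.49] 156
```

```bash
cat >> h.py <<'E'
YAW=0.129;EX=np.array([np.cos(YAW),np.sin(YAW),0]);EY=np.array([-np.sin(YAW),np.cos(YAW),0]);EZ=np.array([0,0,1.])
HINGE=np.array([700.5,81.6,110.]);O=HINGE-95*EX-110*EZ
def case(x,y,z):return O+x*EX+y*EY+z*EZ
def plan(p0,yaw0,p1,yaw1,n,dec=2):
    rows=[];p=np.array(p0,float);y=yaw0;p1=np.array(p1,float)
    for i in range(n):
        k=n-i;d=(p1-p)/k;dr=round((yaw1-y)/k,3)
        c,s=np.cos(y),np.sin(y);X=np.array([c,s,0]);Y=np.array([s,-c,0])
        t=np.round([d@X/10,d@Y/10,-d[2]/10],dec);p=p+10*(t[0]*X+t[1]*Y)-10*t[2]*EZ;y+=dr
        rows.append([*map(float,t),-dr])
    return rows
E
python3 - <<'E'
from h import *
s=r.sense();print(s["eef_pos"],s["tcp_rot"],O)
R=plan(s["eef_pos"],.3928,[460.5,50.5,200],1.70,24)
print(R[:12]);print(R[12:])
E
```

```text
[ 239.09 -577.03  247.63] [-3.14 -0.    0.39] [606.29  69.38   0.  ]
[[1.85, -2.06, 0.2, -0.054], [1.96, -1.96, 0.2, -0.054], [2.06, -1.85, 0.2, -0.055], [2.16, -1.73, 0.2, -0.054], [2.25, -1.62, 0.2, -0.055], [2.34, -1.49, 0.2, -0.054], [2.42, -1.36, 0.2, -0.055], [2.49, -1.23, 0.2, -0.054], [2.55, -1.09, 0.2, -0.055], [2.61, -0.95, 0.2, -0.054], [2.65, -0.8, 0.2, -0.055], [2.69, -0.66, 0.2, -0.054]]
[[2.73, -0.51, 0.2, -0.055], [2.75, -0.36, 0.2, -0.054], [2.76, -0.21, 0.2, -0.055], [2.77, -0.06, 0.2, -0.054], [2.77, 0.09, 0.2, -0.055], [2.76, 0.24, 0.19, -0.054], [2.75, 0.39, 0.2, -0.055], [2.72, 0.54, 0.19, -0.054], [2.69, 0.69, 0.2, -0.055], [2.64, 0.83, 0.19, -0.054], [2.6, 0.98, 0.2, -0.055], [2.54, 1.12, 0.19, -0.054]]
```

Request:
drive_tool --pt "1.85 -2.06 0.2 -0.054" --pt "1.96 -1.96 0.2 -0.054" --pt "2.06 -1.85 0.2 -0.055" --pt "2.16 -1.73 0.2 -0.054" --pt "2.25 -1.62 0.2 -0.055" --pt "2.34 -1.49 0.2 -0.054" --pt "2.42 -1.36 0.2 -0.055" --pt "2.49 -1.23 0.2 -0.054" --pt "2.55 -1.09 0.2 -0.055" --pt "2.61 -0.95 0.2 -0.054" --pt "2.65 -0.8 0.2 -0.055" --pt "2.69 -0.66 0.2 -0.054" --jaw 0.58 --force 25

```text
clock: 1.1
eef_pos: [349.9, -262.3, 224.1]
tcp_rot: [-3.141, -0.0, 1.048]
contact_force: [0.0, -0.7, 0.8]
opening: 0.418
```

Request:
drive_tool --pt "2.73 -0.51 0.2 -0.055" --pt "2.75 -0.36 0.2 -0.054" --pt "2.76 -0.21 0.2 -0.055" --pt "2.77 -0.06 0.2 -0.054" --pt "2.77 0.09 0.2 -0.055" --pt "2.76 0.24 0.19 -0.054" --pt "2.75 0.39 0.2 -0.055" --pt "2.72 0.54 0.19 -0.054" --pt "2.69 0.69 0.2 -0.055" --pt "2.64 0.83 0.19 -0.054" --pt "2.6 0.98 0.2 -0.055" --pt "2.54 1.12 0.19 -0.054"

```text
clock: 2.1
eef_pos: [460.7, 51.5, 200.4]
tcp_rot: [-3.141, 0.0, 1.703]
contact_force: [0.4, -0.6, 0.9]
opening: 0.418
```

Request:
drive_tool --pt "0 0 0 0" --pt "0 0 0 0" --pt "0 0 0 0"

```text
clock: 2.35
eef_pos: [460.1, 49.9, 200.4]
tcp_rot: [-3.141, 0.0, 1.7]
contact_force: [-0.2, 0.5, 0.5]
opening: 0.422
```

Request:
drive_tool --pt "0 0 2.0 0" --pt "0 0 2.0 0" --pt "0 0 2.0 0" --pt "0 0 1.5 0" --pt "0 0 1.1 0" --pt "0 0 0 0" --pt "0 0 0 0"

```text
clock: 2.93
eef_pos: [460.1, 49.2, 114.5]
tcp_rot: [-3.14, 0.0, 1.698]
contact_force: [0.1, -0.0, 0.5]
opening: 0.419
```

Request:
drive_tool --pt "0 0 0 0" --pt "0 0 0 0" --pt "0 0 0 0" --pt "0 0 0 0" --jaw 1.0 --force 25

```text
clock: 3.27
eef_pos: [461.2, 49.9, 115.6]
tcp_rot: [3.14, 0.001, 1.7]
contact_force: [-0.4, -3.9, 7.0]
opening: 0.126
```

Run:
```python
from h import *
im,w=grab("side");cv2.imwrite("pics/s2.png",cv2.resize(im[150:350,200:450][:,:,::-1],None,fx=3,fy=3,interpolation=cv2.INTER_CUBIC))
print(r.sense())
R=242.;p=case(-147,0,116);a0=np.arcsin(6/242)
q=None;rows=[]
for i,t in enumerate(np.concatenate([np.linspace(0,1.12,34)])):
    c=np.round([-R*np.cos(t+a0)/10,R*np.sin(t+a0)/10],2)
    if q is not None: rows.append([0,round(c[0]-q[0],2),-round(c[1]-q[1],2),0])
    q=c
for k in range(0,33,11):print(rows[k:k+11])
print(q)
```

```text
{'clock': 3.3167, 'qpos': array([ 0.1 ,  0.29,  2.08, -0.  ,  0.76, -0.02]), 'qvel': array([ 0.,  0.,  0., -0., -0.,  0.]), 'joint_efforts': array([  1.52, -42.76, -22.98,   0.77,  -0.53,   0.  ]), 'eef_pos': array([461.26,  49.86, 115.6 ]), 'tcp_rot': array([3.14, 0.  , 1.7 ]), 'contact_force': array([-0.76, -3.24,  7.13]), 'wrist_torque': array([-0.51,  0.17, -0.04]), 'opening': 0.12764328036382408}
[[0, np.float64(0.03), np.float64(-0.82), 0], [0, np.float64(0.06), np.float64(-0.82), 0], [0, np.float64(0.09), np.float64(-0.82), 0], [0, np.float64(0.12), np.float64(-0.81), 0], [0, np.float64(0.15), np.float64(-0.81), 0], [0, np.float64(0.17), np.float64(-0.8), 0], [0, np.float64(0.2), np.float64(-0.8), 0], [0, np.float64(0.22), np.float64(-0.79), 0], [0, np.float64(0.26), np.float64(-0.78), 0], [0, np.float64(0.28), np.float64(-0.77), 0], [0, np.float64(0.3), np.float64(-0.76), 0]]
[[0, np.float64(0.33), np.float64(-0.75), 0], [0, np.float64(0.36), np.float64(-0.74), 0], [0, np.float64(0.38), np.float64(-0.73), 0], [0, np.float64(0.41), np.float64(-0.71), 0], [0, np.float64(0.43), np.float64(-0.7), 0], [0, np.float64(0.45), np.float64(-0.69), 0], [0, np.float64(0.48), np.float64(-0.67), 0], [0, np.float64(0.5), np.float64(-0.65), 0], [0, np.float64(0.52), np.float64(-0.64), 0], [0, np.float64(0.54), np.float64(-0.61), 0], [0, np.float64(0.56), np.float64(-0.6), 0]]
[[0, np.float64(0.58), np.float64(-0.58), 0], [0, np.float64(0.61), np.float64(-0.56), 0], [0, np.float64(0.62), np.float64(-0.54), 0], [0, np.float64(0.63), np.float64(-0.51), 0], [0, np.float64(0.66), np.float64(-0.5), 0], [0, np.float64(0.67), np.float64(-0.47), 0], [0, np.float64(0.69), np.float64(-0.45), 0], [0, np.float64(0.7), np.float64(-0.43), 0], [0, np.float64(0.72), np.float64(-0.4), 0], [0, np.float64(0.73), np.float64(-0.38), 0], [0, np.float64(0.74), np.float64(-0.35), 0]]
[-10.    22.04]
```

View pics/s2.png

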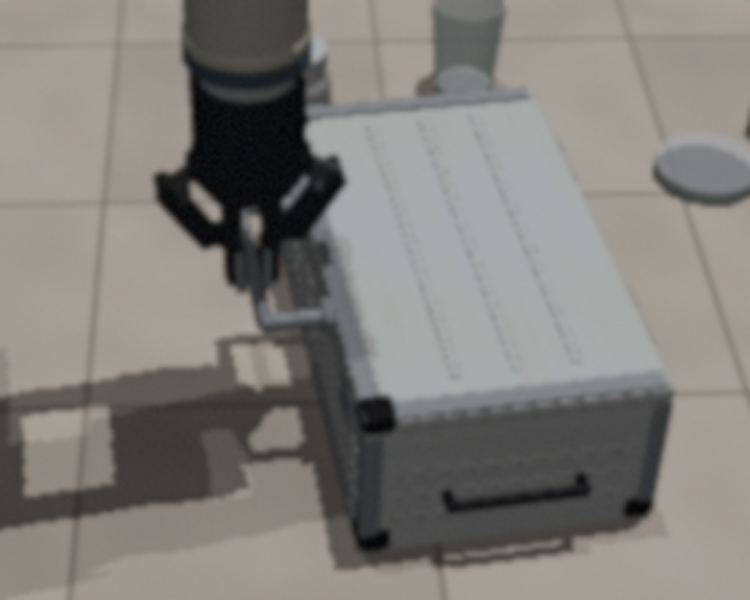

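The side crop shows the jaws closed on the handle bar at about (250,250), which matches the opening of roughly 11 mm. Now I raise the lid along the arc.

Request:
drive_tool --pt "0 0.03 -0.82 0" --pt "0 0.06 -0.82 0" --pt "0 0.09 -0.82 0" --pt "0 0.12 -0.81 0" --pt "0 0.15 -0.81 0" --pt "0 0.17 -0.8 0" --pt "0 0.2 -0.8 0" --pt "0 0.22 -0.79 0" --pt "0 0.26 -0.78 0" --pt "0 0.28 -0.77 0" --pt "0 0.3 -0.76 0"

```text
clock: 4.23
eef_pos: [479.1, 52.3, 203.2]
tcp_rot: [-3.141, 0.0, 1.7]
contact_force: [2.1, -4.8, -3.3]
opening: 0.13
```

Request:
drive_tool --pt "0 0.33 -0.75 0" --pt "0 0.36 -0.74 0" --pt "0 0.38 -0.73 0" --pt "0 0.41 -0.71 0" --pt "0 0.43 -0.7 0" --pt "0 0.45 -0.69 0" --pt "0 0.48 -0.67 0" --pt "0 0.5 -0.65 0" --pt "0 0.52 -0.64 0" --pt "0 0.54 -0.61 0" --pt "0 0.56 -0.6 0"

```text
clock: 5.15
eef_pos: [525.4, 58.4, 277.8]
tcp_rot: [-3.134, 0.0, 1.7]
contact_force: [-12.5, -6.4, 8.8]
opening: 0.13
```

Request:
drive_tool --pt "0 0.58 -0.58 0" --pt "0 0.61 -0.56 0" --pt "0 0.62 -0.54 0" --pt "0 0.63 -0.51 0" --pt "0 0.66 -0.5 0" --pt "0 0.67 -0.47 0" --pt "0 0.69 -0.45 0" --pt "0 0.7 -0.43 0" --pt "0 0.72 -0.4 0" --pt "0 0.73 -0.38 0" --pt "0 0.74 -0.35 0" --pt "0 0 0 0"

```text
clock: 6.15
eef_pos: [602.1, 68.6, 331.7]
tcp_rot: [3.14, -0.0, 1.7]
contact_force: [-4.2, -3.6, 11.5]
opening: 0.125
```

Run:
```python
from h import *
im,w=grab("side");cv2.imwrite("pics/s3.png",cv2.resize(im[100:340,220:440][:,:,::-1],None,fx=2.5,fy=2.5,interpolation=cv2.INTER_CUBIC))
np.savez("pics/s3.npz",im=im,w=w)
s=r.sense();f=s["contact_force"];e=s["eef_pos"];print(e,f)
v=e-[0,0,-2]-HINGE;print("radius",np.hypot(v@EX,v[2]),"angle",np.arctan2(v[2],-v@EX)-.025)
t=np.arctan2(v[2],-v@EX);print("tang",f@(EX*np.sin(t)+EZ*np.cos(t)),"rad",f@(-EX*np.cos(t)+EZ*np.sin(t)))
```

```text
[601.78  68.57 331.54] [-4.4  -2.6  11.15]
radius 244.71158804323272 angle 1.1267177152838932
tang 0.24489620574937288 rad 12.102064047724653
```

View pics/s3.png

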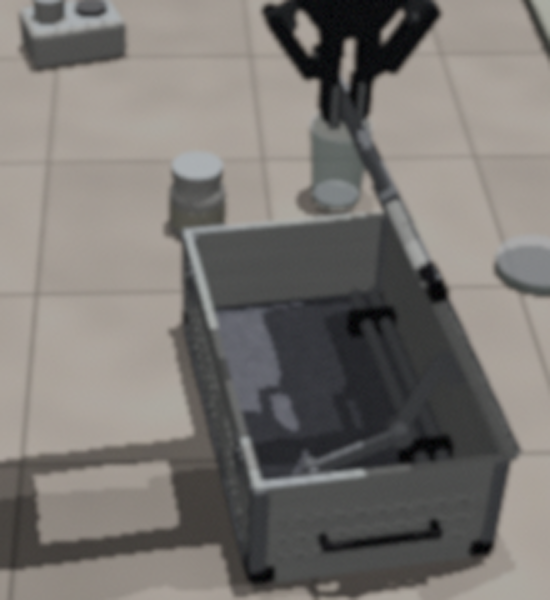

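The picture shows the lid well up, with the stay nearly stretched (elbow about (400,430)), and the boss area of the case floor is empty. First I relieve the radial preload, then creep on.

Request:
drive_tool --pt "0 -0.11 -0.28 0" --pt "0 0.3 -0.14 0" --pt "0 0.36 -0.16 0" --pt "0 0.36 -0.16 0" --pt "0 0 0 0" --pt "0 0 0 0"

```text
clock: 6.7
eef_pos: [610.9, 69.8, 335.9]
tcp_rot: [-3.141, -0.0, 1.7]
contact_force: [5.6, -1.0, -11.4]
opening: 0.128
```

```bash
cat >> h.py <<'E'
def st(n=1):
    s=r.sense();f=s["contact_force"];e=s["eef_pos"];v=e-[0,0,-2]-HINGE;t=np.arctan2(v[2],-v@EX)
    print("eef",e,"f",f,"R",np.hypot(v@EX,v[2]),"ang",t-.025,"tang",f@(EX*np.sin(t)+EZ*np.cos(t)),"rad",f@(-EX*np.cos(t)+EZ*np.sin(t)),"clock",s["clock"])
E
python3 -c "from h import *;st()"
```

```text
eef [610.86  69.78 335.87] f [  5.64  -1.03 -11.43] R 245.14624076164327 ang 1.1680765696520057 tang 0.8625584608678594 rad -12.634623255461488 clock 6.7
```

```bash
cat >> h.py <<'E'
def ray_y(n,u,v,yc=-147):
    p=cams.camera_params(n);R=np.array(p["R"]);C=-R.T@np.array(p["t"]);d=R.T@np.array([(u-p["cx"])/p["fx"],(v-p["cy"])/p["fy"],1])
    k=(yc-(C-O)@EY)/(d@EY);X=C+k*d-O;return np.array([X@EX,X@EY,X[2]])
E
python3 - <<'E'
from h import *
P=[ray_y("side",220+a/2.5,100+b/2.5) for a,b in((305,465),(400,430),(445,363))];print(P)
f,e,t=[np.delete(p,1) for p in P];print(np.linalg.norm(e-f),np.linalg.norm(t-e),np.linalg.norm(t-f))
h=np.array([95,110.]);q=t-h;print("top rel hinge R",np.hypot(*q))
for a in np.arange(1.127,1.42,.02):
    d=a-1.127;c,s=np.cos(d),np.sin(d) # opening rotates -x side up => clockwise toward +x
    qq=np.array([q[0]*c+q[1]*s,-q[0]*s+q[1]*c])
    print(round(a,3),np.linalg.norm(h+qq-f))
E
```

```text
[array([ -54.68, -147.  ,  108.11]), array([  17.92, -147.  ,  133.86]), array([  45.92, -147.  ,  196.88])]
77.02898911281632 68.96670421186099 134.16722264180518
top rel hinge R 99.78390433777469
1.127 134.16722264180518
1.147 136.11598055948164
1.167 138.05727536867752
1.187 139.99065716584764
1.207 141.91569178995402
1.227 143.83195981822502
1.247 145.73905564460736
1.267 147.6365866335499
1.287 149.52417234245462
1.307 151.40144380675875
1.327 153.2680428821814
1.347 155.12362163917817
1.367 156.96784180511145
1.387 158.80037425005915
1.407 160.62089851256243
```

Request:
drive_tool --pt "0 0.05 0.14 0" --pt "0 0.19 -0.07 0" --pt "0 0.19 -0.07 0" --pt "0 0.1 -0.03 0" --pt "0 0 0 0" --pt "0 0 0 0"

```text
clock: 7.2
eef_pos: [616.0, 70.5, 337.6]
tcp_rot: [3.141, -0.0, 1.7]
contact_force: [-2.1, -0.7, 5.0]
opening: 0.129
```

```bash
python3 -c "from h import *;st()"
```

```text
eef [615.95  70.46 337.57] f [-2.05 -0.72  4.97] R 244.89551857737638 ang 1.190131538730101 tang -0.26345216805195304 rad 5.39780579863064 clock 7.2
```

Request:
drive_tool --pt "0 0.19 -0.1 0" --pt "0 0.19 -0.07 0" --pt "0 0.1 -0.03 0" --pt "0 0 0 0" --pt "0 0 0 0"

```text
clock: 7.62
eef_pos: [620.7, 71.0, 339.3]
tcp_rot: [3.141, -0.0, 1.7]
contact_force: [-2.3, -0.6, 6.0]
opening: 0.128
```

```bash
python3 -c "from h import *;st()"
```

```text
eef [620.7   71.04 339.34] f [-2.33 -0.57  5.98] R 244.9385890826246 ang 1.2109598786747755 tang -0.28748621980502076 rad 6.427025180297573 clock 7.6167
```

Request:
drive_tool --pt "0 0.14 -0.05 0" --pt "0 0.14 -0.05 0" --pt "0 0 0 0" --pt "0 0 0 0"

```text
clock: 7.95
eef_pos: [623.6, 71.4, 340.2]
tcp_rot: [3.141, -0.0, 1.7]
contact_force: [-2.2, -0.1, 5.4]
opening: 0.129
```

```bash
python3 -c "from h import *;st()"
```

```text
eef [623.64  71.44 340.2 ] f [-2.17 -0.05  5.43] R 244.8007309574727 ang 1.223527709493047 tang -0.32608303289002527 rad 5.831095932535817 clock 7.95
```

Request:
drive_tool --pt "0 0.1 -0.06 0" --pt "0 0.1 -0.03 0" --pt "0 0.05 -0.02 0" --pt "0 0 0 0" --pt "0 0 0 0"

```text
clock: 8.37
eef_pos: [625.9, 71.7, 341.0]
tcp_rot: [3.141, -0.0, 1.7]
contact_force: [-2.4, 0.8, 3.5]
opening: 0.127
```

```bash
python3 -c "from h import *;st()"
```

```text
eef [625.88  71.74 340.99] f [-2.35  0.77  3.54] R 244.8476973685445 ang 1.2333415955354494 tang -1.0388961241670687 rad 4.058134816456171 clock 8.3667
```

Request:
drive_tool --pt "0 0.1 -0.03 0" --pt "0 0.1 -0.03 0" --pt "0 0 0 0" --pt "0 0 0 0"

```text
clock: 8.7
eef_pos: [627.9, 72.0, 341.5]
tcp_rot: [3.141, -0.0, 1.7]
contact_force: [-1.4, 2.4, 4.4]
opening: 0.125
```

Run:
```python
from h import *
st()
im,w=grab("side");cv2.imwrite("pics/s4.png",cv2.resize(im[210:320,320:440][:,:,::-1],None,fx=5,fy=5,interpolation=cv2.INTER_CUBIC))
```

```text
eef [627.93  71.96 341.51] f [-1.43  2.45  4.42] R 244.71329247124103 ang 1.2419759148528102 tang 0.26735345192746207 rad 4.553128732039853 clock 8.7
```

View pics/s4.png

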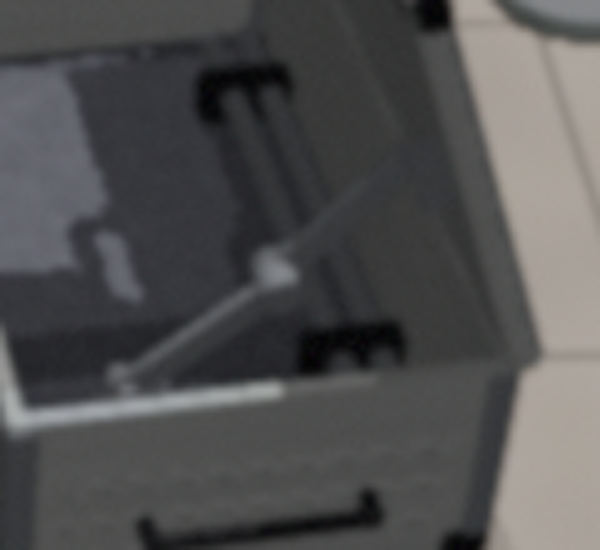

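The picture shows the foot at (122,378), the elbow at (272,272) and the top near (390,165), so the stay is nearly straight. I now check that in its plane.

```bash
cat >> h.py <<'E'
def stay(pts,s,x0,y0):
    f,e,t=[np.delete(ray_y("side",x0+a/s,y0+b/s),1) for a,b in pts]
    d=(t-f)/np.linalg.norm(t-f);q=e-f;print("foot",f,"elbow",e,"top",t,"len",np.linalg.norm(t-f),"elbow above line",d[0]*q[1]-d[1]*q[0])
E
python3 - <<'E'
from h import *
stay([(122,378),(272,272),(390,165)],5,320,210)
E
```

```text
foot [-50.   108.45] elbow [  4.98 155.22] top [ 45.28 202.24] len 133.7025085029743 elbow above line -5.236791642626386
```

Request:
drive_tool --pt "0 0.1 -0.04 0" --pt "0 0.05 -0.02 0" --pt "0 0 0 0" --pt "0 0 0 0" --pt "0 0 0 0"

```text
clock: 9.17
eef_pos: [628.9, 72.1, 341.8]
tcp_rot: [-3.141, -0.0, 1.7]
contact_force: [-3.7, 3.6, 0.7]
opening: 0.122
```

```bash
python3 -c "from h import *;st()"
```

```text
eef [628.88  72.09 341.83] f [-3.73  3.58  0.67] R 244.733195063914 ang 1.2461117726476072 tang -2.8956073277088943 rad 1.600885468307105 clock 9.1667
```

Request:
drive_tool --pt "0 0.08 -0.02 0" --pt "0 0 0 0" --pt "0 0 0 0" --pt "0 0 0 0"

```text
clock: 9.5
eef_pos: [629.1, 72.1, 341.9]
tcp_rot: [-3.139, -0.0, 1.7]
contact_force: [-6.2, 2.1, 2.4]
opening: 0.129
```

Run:
```python
from h import *
st()
im,w=grab("side");np.savez("pics/s5.npz",im=im,w=w)
a=cv2.cvtColor(im,cv2.COLOR_RGB2GRAY)[210:320,320:440]
# bright knuckle centroid
for thr in(130,150):
    m=(a>thr).astype(np.uint8);n,l,s,c=cv2.connectedComponentsWithStats(m);print(thr,[(c[i].round(1),s[i,4]) for i in range(1,n) if 5<s[i,4]<300 ])
```

```text
eef [629.09  72.09 341.86] f [-6.2   2.15  2.38] R 244.70182902692886 ang 1.2469551724982586 tang -4.914496367496714 rad 4.001273377395538 clock 9.5
130 [(array([114. ,   0.8]), np.int32(31)), (array([23.3, 80.3]), np.int32(186))]
150 [(array([115.9,  19.3]), np.int32(160)), (array([24. , 80.5]), np.int32(103))]
```

A hard stop at 1.247 rad: tangential force is -4.9 N and there is no further travel. I let go and check that the stay holds.

Request:
drive_tool --pt "0 0 0 0" --pt "0 0 0 0" --pt "0 -0.05 0.02 0"

```text
clock: 9.8
eef_pos: [628.9, 72.1, 341.8]
tcp_rot: [-3.14, -0.0, 1.7]
contact_force: [-4.2, 3.9, 3.2]
opening: 0.124
```

Request:
drive_tool --pt "0 0 0 0" --pt "0 0 0 0" --pt "0 0 0 0" --pt "0 0 0 0" --jaw 0.5

```text
clock: 10.13
eef_pos: [629.8, 71.7, 342.0]
tcp_rot: [3.141, 0.0, 1.7]
contact_force: [-0.2, -0.2, 0.1]
opening: 0.499
```

Run:
```python
from h import *
st()
im,w=grab("side");np.savez("pics/s6.npz",im=im,w=w);cv2.imwrite("pics/s6.png",cv2.resize(im[210:320,320:440][:,:,::-1],None,fx=5,fy=5,interpolation=cv2.INTER_CUBIC))
```

```text
eef [629.81  71.72 342.02] f [-0.25 -0.17  0.13] R 244.66773588530245 ang 1.2497548249058557 tang -0.2174026864438 rad 0.20510890389957093 clock 10.1333
```

View pics/s6.png

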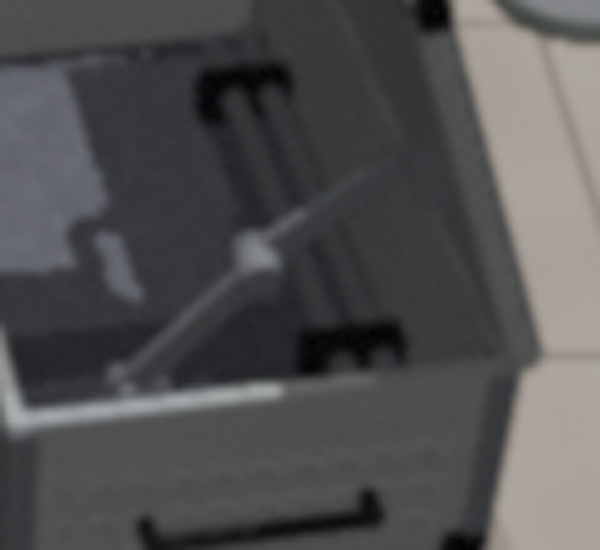

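The elbow has moved up to (255,253), past the line, and the lid stays in place. I compute its height, clear the tool upward, and plan the move to the boss.

Run:
```python
from h import *
stay([(122,378),(255,253),(390,165)],5,320,210)
p=[629.8,71.7,412];b=[458,-356]
R=plan(p,1.70,[*b,150],0.04,22)
print(R[:11]);print(R[11:])
```

```text
foot [-50.   108.45] elbow [ -2.52 165.84] top [ 45.28 202.24] len 133.7025085029743 elbow above line 7.588210898540204
[[-1.83, -1.02, 1.19, 0.075], [-1.9, -0.89, 1.19, 0.075], [-1.96, -0.74, 1.19, 0.075], [-2.01, -0.59, 1.19, 0.076], [-2.05, -0.44, 1.19, 0.075], [-2.08, -0.28, 1.19, 0.076], [-2.09, -0.12, 1.19, 0.075], [-2.09, 0.03, 1.19, 0.076], [-2.09, 0.19, 1.19, 0.075], [-2.07, 0.35, 1.19, 0.076], [-2.03, 0.5, 1.19, 0.075]]
[[-1.99, 0.65, 1.19, 0.076], [-1.93, 0.8, 1.19, 0.076], [-1.87, 0.95, 1.19, 0.075], [-1.79, 1.09, 1.19, 0.076], [-1.7, 1.22, 1.19, 0.075], [-1.61, 1.34, 1.19, 0.076], [-1.5, 1.46, 1.19, 0.075], [-1.39, 1.57, 1.2, 0.076], [-1.26, 1.67, 1.19, 0.075], [-1.14, 1.76, 1.2, 0.076], [-1.0, 1.85, 1.19, 0.075]]
```

Request:
drive_tool --pt "0 0 -1.0 0" --pt "0 0 -2.0 0" --pt "0 0 -2.0 0" --pt "0 0 -2.0 0"

```text
clock: 10.52
eef_pos: [629.5, 71.9, 413.6]
tcp_rot: [3.141, 0.0, 1.7]
contact_force: [0.9, 0.1, 0.5]
opening: 0.499
```

Run:
```python
from h import *
st()
im,w=grab("side");np.savez("pics/s7.npz",im=im,w=w)
i0=np.load("pics/s6.npz")["im"];print(np.abs(im.astype(int)-i0)[210:320,320:440].mean(), np.abs(im.astype(int)-i0)[210:320,320:440].max())
```

```text
eef [629.48  71.95 413.61] f [0.91 0.08 0.53] R 313.9026221693154 ang 1.315450769880056 tang 1.0138513519819716 rad 0.3108749924466464 clock 10.5167
2.4435858585858585 42
```

Request:
drive_tool --pt "-1.83 -1.02 1.19 0.075" --pt "-1.9 -0.89 1.19 0.075" --pt "-1.96 -0.74 1.19 0.075" --pt "-2.01 -0.59 1.19 0.076" --pt "-2.05 -0.44 1.19 0.075" --pt "-2.08 -0.28 1.19 0.076" --pt "-2.09 -0.12 1.19 0.075" --pt "-2.09 0.03 1.19 0.076" --pt "-2.09 0.19 1.19 0.075" --pt "-2.07 0.35 1.19 0.076" --pt "-2.03 0.5 1.19 0.075" --jaw 0.4

```text
clock: 11.48
eef_pos: [543.4, -142.9, 281.4]
tcp_rot: [3.141, -0.0, 0.867]
contact_force: [-0.1, -0.0, -0.4]
opening: 0.602
```

Request:
drive_tool --pt "-1.99 0.65 1.19 0.076" --pt "-1.93 0.8 1.19 0.076" --pt "-1.87 0.95 1.19 0.075" --pt "-1.79 1.09 1.19 0.076" --pt "-1.7 1.22 1.19 0.075" --pt "-1.61 1.34 1.19 0.076" --pt "-1.5 1.46 1.19 0.075" --pt "-1.39 1.57 1.2 0.076" --pt "-1.26 1.67 1.19 0.075" --pt "-1.14 1.76 1.2 0.076" --pt "-1.0 1.85 1.19 0.075" --pt "0 0 0 0"

```text
clock: 12.48
eef_pos: [455.9, -358.1, 148.6]
tcp_rot: [-3.141, 0.002, 0.034]
contact_force: [-0.6, 0.3, -0.1]
opening: 0.597
```

Request:
drive_tool --pt "0 0 0 0" --pt "0 0 0 0"

```text
clock: 12.65
eef_pos: [458.0, -355.6, 150.7]
tcp_rot: [3.141, -0.001, 0.041]
contact_force: [0.5, -0.8, -0.9]
opening: 0.596
```

Run:
```python
from h import *
st()
im,w=grab("side");np.savez("pics/s8.npz",im=im,w=w);im2,w2=grab("top");np.savez("pics/t8.npz",im=im2,w=w2)
a=cv2.resize(im[150:480,180:440][:,:,::-1],(378,480));b=cv2.resize(im2[100:340,210:420][:,:,::-1],(420,480));cv2.imwrite("pics/c8.png",np.hstack([a,b]))
```

```text
eef [ 458.04 -355.61  150.72] f [ 0.51 -0.76 -0.91] R 299.75281732055964 ang 0.1180022430049992 tang -0.8475473735622812 rad -0.5322747021184897 clock 12.65
```

View pics/c8.png

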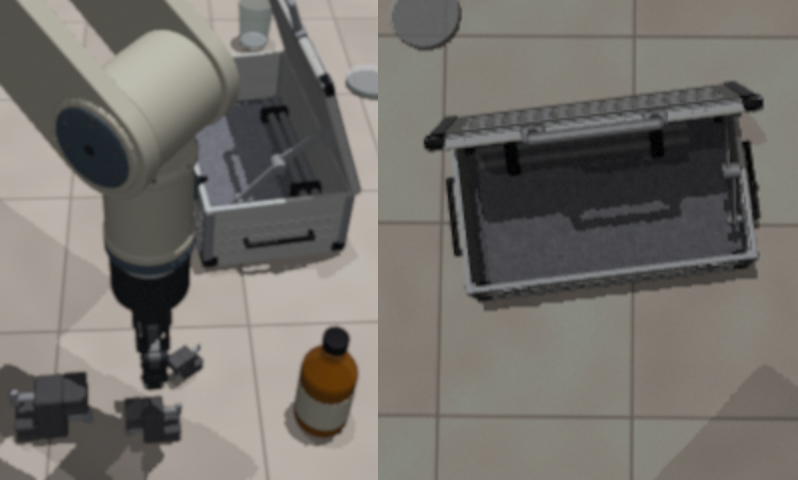

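The lid holds on the locked stay, with the elbow at top pixel about (387,185), and the gripper is above the middle boss. Next I go down, grip, and locate the elbow from the saved views.

Request:
drive_tool --pt "0 0 2.0 0" --pt "0 0 2.0 0" --pt "0 0 2.0 0" --pt "0 0 2.0 0" --pt "0 0 1.5 0" --pt "0 0 1.0 0" --pt "0 0 0.8 0" --pt "0 0 0 0" --pt "0 0 0 0"

```text
clock: 13.5
eef_pos: [457.9, -355.6, 37.4]
tcp_rot: [3.141, -0.0, 0.04]
contact_force: [0.6, -0.2, 0.8]
opening: 0.603
```

Request:
drive_tool --pt "0 0 0 0" --pt "0 0 0 0" --pt "0 0 0 0" --pt "0 0 0 0" --pt "0 0 0 0" --jaw 1.0 --force 40

```text
clock: 13.92
eef_pos: [458.3, -356.2, 38.2]
tcp_rot: [3.14, -0.002, 0.04]
contact_force: [0.0, 1.2, 6.4]
opening: 0.322
```

Run:
```python
from h import *
st()
w=np.load("pics/t8.npz")["w"];L=(w-O);U=np.stack([L@EX,L@EY,L[...,2]],-1)
m=(abs(U[...,1]+147)<14)&(abs(U[...,0]+10)<60)&(U[...,2]>115)&(U[...,2]<260)
P=U[m];P=P[P[:,0].argsort()]
for x in range(-60,50,8):
    q=P[(P[:,0]>=x)&(P[:,0]<x+8)]
    if len(q):print(x,len(q),np.percentile(q[:,2],[20,50,90]),q[:,1].min(),q[:,1].max())
w=np.load("pics/s8.npz")["w"];L=(w-O);U=np.stack([L@EX,L@EY,L[...,2]],-1)
m=(abs(U[...,1]+150)<12)&(abs(U[...,0]+10)<60)&(U[...,2]>115)&(U[...,2]<260);P=U[m];print("side")
for x in range(-60,50,8):
    q=P[(P[:,0]>=x)&(P[:,0]<x+8)]
    if len(q):print(x,len(q),np.percentile(q[:,2],[20,50,90]),q[:,1].min(),q[:,1].max())
```

```text
eef [ 458.26 -356.17   38.18] f [0.04 1.19 6.44] R 304.6501835633318 ang -0.2562461157522096 tang 6.22857337305536 rad -1.6636038467048935 clock 13.9167
-52 4 [115.28 115.64 116.8 ] -152.19706985368666 -149.81120155593757
-44 7 [119.75 120.65 130.1 ] -150.50444169211673 -147.93476178232748
-36 9 [126.08 131.01 139.51] -150.22959892701127 -148.08513843347075
-28 8 [139.09 141.38 145.26] -150.69289168751988 -147.94281599028872
-20 8 [147.41 151.11 154.69] -150.5717746771079 -148.27541756614045
-12 32 [159.56 163.23 167.27] -155.00118755191573 -136.96233963079501
-4 33 [163.58 165.52 168.12] -156.12588134624463 -137.21702350332737
4 13 [161.09 169.51 176.11] -154.72382506355342 -138.7691867471237
12 7 [176.44 179.75 182.22] -144.98837679895817 -142.8194014381821
20 14 [175.18 184.19 186.47] -146.1350786777702 -141.8861395697302
28 10 [187.23 189.74 193.26] -146.1382975898342 -141.94261265048496
36 9 [192.86 196.98 202.2 ] -144.26880095706136 -141.95628612045002
44 12 [202.67 206.52 219.53] -158.75313568517458 -142.23668397620287
side
-52 7 [118.81 119.34 121.88] -150.55008149357286 -146.578181566504
-44 26 [119.19 123.59 128.38] -152.1082709870151 -146.0012209625149
-36 33 [121.87 128.41 136.43] -152.5913814152717 -143.95932636921003
-28 40 [128.47 137.57 146.51] -153.26626357254708 -144.49770482039196
-20 36 [139.72 145.71 154.17] -152.16084792600293 -147.3169531033785
-12 71 [153.18 162.09 167.81] -156.4658045989399 -138.03216457673975
-4 51 [156.77 165.18 169.43] -156.83121419091955 -138.5609289879624
4 40 [163.73 167.98 176.3 ] -155.99172151016404 -139.78000620155478
12 32 [170.16 175.08 182.04] -146.66185896818325 -139.0286277257232
20 37 [177.99 182.39 189.31] -146.83088085619565 -139.711205300174
28 31 [182.97 188.29 194.64] -146.46951208152737 -139.13754951557502
36 38 [188.94 194.03 201.73] -147.00655707150537 -139.91540329639244
44 55 [200.44 209.9  252.31] -160.71875617419812 -140.2435587653818
```

Run:
```python
from h import *
q=np.array([458.,-355.6,150.7]);u=np.array([q[0],q[1],0]);u/=np.linalg.norm(u);v=np.array([-u[1],u[0],0])
P=np.concatenate([np.load(f)["w"].reshape(-1,3) for f in("pics/s8.npz",)]);P=P[~np.isnan(P).any(1)]-q
P=P[(np.hypot(P[:,0],P[:,1])<170)&(P[:,2]>-10)]
for z in range(0,420,20):
    a=P[(P[:,2]>=z)&(P[:,2]<z+20)]
    if len(a)>10:print(z,len(a),"out",np.percentile(a@u,[2,98]),"lat",np.percentile(a@v,[2,98]))
R=plan([458.3,-356.2,198],.04,case(-50,90,198),.129,19);print(R[:10]);print(R[10:]);print(case(-50,90,0))
```

```text
0 43 out [-26.68  28.2 ] lat [-33.14  14.22]
20 27 out [ 9.82 42.79] lat [-48.02 -30.29]
40 201 out [ 5.3  45.52] lat [-52.48  -9.03]
60 231 out [ 0.38 48.09] lat [-55.53  -5.78]
80 476 out [-3.19 48.75] lat [-56.38  -1.93]
100 248 out [-14.33  35.26] lat [-36.34   8.75]
120 517 out [-21.48  35.99] lat [-36.71  12.34]
140 775 out [-20.5   35.87] lat [-36.69  12.05]
160 266 out [-21.91  38.8 ] lat [-40.09  13.61]
180 759 out [-27.43  38.84] lat [-39.89  17.64]
200 682 out [-21.99  37.21] lat [-38.23  13.04]
220 776 out [-22.36  37.15] lat [-38.16  39.36]
240 715 out [-13.62  37.34] lat [-38.1   28.66]
260 406 out [12.75 39.71] lat [-35.19  14.27]
280 821 out [-29.7   39.61] lat [-65.14  32.48]
300 1147 out [-55.38  44.52] lat [-66.65  48.98]
320 2396 out [-81.64  45.88] lat [-66.58  53.54]
340 3959 out [-103.59   42.46] lat [-66.2   53.76]
360 5923 out [-126.05   29.05] lat [-63.03  54.49]
380 3806 out [-154.08    3.48] lat [-61.26  56.72]
400 3427 out [-152.51  -24.37] lat [-61.28  57.35]
[[0.56, -2.66, -0.0, -0.005], [0.58, -2.65, -0.0, -0.005], [0.59, -2.65, -0.0, -0.005], [0.6, -2.65, -0.0, -0.005], [0.62, -2.64, -0.0, -0.005], [0.63, -2.64, -0.0, -0.005], [0.64, -2.64, -0.0, -0.005], [0.66, -2.63, -0.0, -0.005], [0.67, -2.63, -0.0, -0.004], [0.68, -2.63, -0.0, -0.004]]
[[0.69, -2.63, -0.0, -0.005], [0.7, -2.62, -0.0, -0.004], [0.71, -2.62, -0.0, -0.005], [0.73, -2.61, -0.0, -0.004], [0.74, -2.61, -0.0, -0.005], [0.75, -2.61, -0.0, -0.004], [0.76, -2.61, -0.0, -0.005], [0.78, -2.6, -0.0, -0.004], [0.78, -2.6, -0.0, -0.005]]
[545.13 152.2    0.  ]
```

Request:
drive_tool --pt "0 0 -0.5 0" --pt "0 0 -1.5 0" --pt "0 0 -2.5 0" --pt "0 0 -2.5 0" --pt "0 0 -3.0 0" --pt "0 0 -3.0 0" --pt "0 0 -3.0 0"

```text
clock: 14.5
eef_pos: [457.0, -355.4, 198.6]
tcp_rot: [-3.141, 0.0, 0.04]
contact_force: [0.7, -0.7, -1.6]
opening: 0.325
```

Request:
drive_tool --pt "0.56 -2.66 0 -0.005" --pt "0.58 -2.65 0 -0.005" --pt "0.59 -2.65 0 -0.005" --pt "0.6 -2.65 0 -0.005" --pt "0.62 -2.64 0 -0.005" --pt "0.63 -2.64 0 -0.005" --pt "0.64 -2.64 0 -0.005" --pt "0.66 -2.63 0 -0.005" --pt "0.67 -2.63 0 -0.004" --pt "0.68 -2.63 0 -0.004"

```text
clock: 15.33
eef_pos: [503.0, -86.8, 197.4]
tcp_rot: [3.142, 0.0, 0.088]
contact_force: [1.1, 0.1, -1.8]
opening: 0.32
```

Request:
drive_tool --pt "0.69 -2.63 0 -0.005" --pt "0.7 -2.62 0 -0.004" --pt "0.71 -2.62 0 -0.005" --pt "0.73 -2.61 0 -0.004" --pt "0.74 -2.61 0 -0.005" --pt "0.75 -2.61 0 -0.004" --pt "0.76 -2.61 0 -0.005" --pt "0.78 -2.6 0 -0.004" --pt "0.78 -2.6 0 -0.005" --pt "0 0 0 0" --pt "0 0 0 0" --pt "0 0 0 0"

```text
clock: 16.33
eef_pos: [544.0, 152.3, 197.0]
tcp_rot: [3.141, 0.001, 0.129]
contact_force: [-0.0, 0.4, -1.4]
opening: 0.323
```

Run:
```python
from h import *
st();s=r.sense();L=s["eef_pos"]-O;print("case",L@EX,L@EY,L[2],s["tcp_rot"])
im,w=grab("side");cv2.imwrite("pics/s9.png",cv2.resize(im[60:340,160:480][:,:,::-1],None,fx=2,fy=2,interpolation=cv2.INTER_CUBIC))
```

```text
eef [543.97 152.3  197.  ] f [-0.01  0.44 -1.43] R 171.10272623560218 ang 0.5220129936301078 tang -1.2012238520639893 rad -0.7813208445452952 clock 16.3333
case -51.13575633987967 90.24876061266751 196.99709907759205 [3.14 0.   0.13]
```

View pics/s9.png

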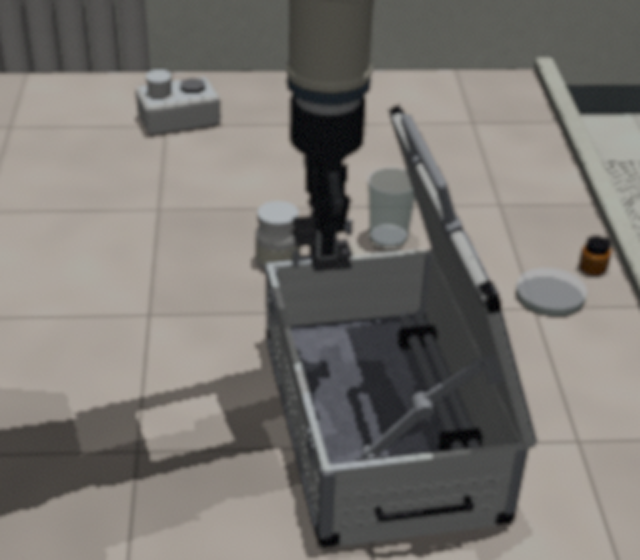

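The boss is held above the case's left front, clear of the lid and jar. Lowering now.

Request:
drive_tool --pt "0 0 1.5 0" --pt "0 0 2.0 0" --pt "0 0 2.0 0" --pt "0 0 2.0 0" --pt "0 0 2.0 0" --pt "0 0 1.5 0" --pt "0 0 1.2 0" --pt "0 0 0.8 0" --pt "0 0 0.3 0" --pt "0 0 0 0" --pt "0 0 0 0"

```text
clock: 17.3
eef_pos: [544.9, 152.7, 64.7]
tcp_rot: [-3.142, -0.001, 0.129]
contact_force: [0.1, 0.5, -1.7]
opening: 0.323
```

Request:
drive_tool --pt "0 0 0.15 0" --pt "0 0 0.15 0" --pt "0 0 0.1 0" --pt "0 0 0 0" --pt "0 0 0 0"

```text
clock: 17.72
eef_pos: [544.5, 152.8, 60.2]
tcp_rot: [-3.142, -0.0, 0.129]
contact_force: [-0.3, -0.1, -2.7]
opening: 0.321
```

Request:
drive_tool --pt "0 0 0.1 0" --pt "0 0 0.1 0" --pt "0 0 0 0" --pt "0 0 0 0"

```text
clock: 18.05
eef_pos: [544.6, 152.8, 58.2]
tcp_rot: [-3.142, -0.0, 0.129]
contact_force: [-1.1, -0.1, 0.2]
opening: 0.329
```

Request:
drive_tool --pt "0 0 0.1 0" --pt "0 0 0 0" --pt "0 0 0 0"

```text
clock: 18.3
eef_pos: [544.6, 152.8, 58.1]
tcp_rot: [-3.142, -0.0, 0.129]
contact_force: [-4.0, 0.1, 14.0]
opening: 0.321
```

Request:
drive_tool --pt "0 0 -0.08 0" --pt "0 0 0 0"

```text
clock: 18.47
eef_pos: [544.6, 152.8, 58.2]
tcp_rot: [-3.142, -0.0, 0.129]
contact_force: [-1.9, 0.2, 6.0]
opening: 0.325
```

Request:
drive_tool --pt "0 0 0 0" --pt "0 0 0 0" --pt "0 0 0 0" --pt "0 0 0 0" --jaw 0.4

```text
clock: 18.8
eef_pos: [544.5, 152.7, 57.7]
tcp_rot: [3.142, 0.0, 0.129]
contact_force: [0.5, -0.7, -0.1]
opening: 0.602
```

Request:
drive_tool --pt "0 0 -1.0 0" --pt "0 0 -2.0 0" --pt "0 0 -2.5 0" --pt "0 0 -3.0 0" --pt "0 0 -3.0 0" --pt "0 0 -3.0 0" --pt "0 0 0 0" --pt "0 0 0 0"

```text
clock: 19.47
eef_pos: [545.6, 153.1, 205.4]
tcp_rot: [-3.141, -0.004, 0.129]
contact_force: [-0.2, 0.1, -1.2]
opening: 0.603
```

Run:
```python
from h import *
im,w=grab("side");im2,w2=grab("top");np.savez("pics/s10.npz",im=im,w=w,w2=w2)
a=cv2.resize(im[100:340,260:440][:,:,::-1],(360,480));b=cv2.resize(im2[100:340,210:420][:,:,::-1],(420,480));cv2.imwrite("pics/c10.png",np.hstack([a,b]))
for W,n in((w,"side"),(w2,"top")):
    L=W-O;U=np.stack([L@EX,L@EY,L[...,2]],-1);m=(U[...,0]>-90)&(U[...,0]<0)&(abs(U[...,1]-90)<45)&(U[...,2]>28)&(U[...,2]<90)
    P=U[m];print(n,len(P),np.percentile(P,[3,97],axis=0))
    m=(abs(U[...,1]+147)<11)&(U[...,0]>-12)&(U[...,0]<6)&(U[...,2]>130)&(U[...,2]<200);print(" elbow top",np.percentile(U[m],[50,90],axis=0))
s=r.sense();p=s["eef_pos"];print(p)
# far finger at +y tool: axis 48 in front of elbow
R=plan(p,s["tcp_rot"][2],case(-50,-147,205),1.70,13);print(R)
```

```text
side 529 [[-80.82  76.41  30.03]
 [-22.28 103.08  80.66]]
 elbow top [[  -4.62 -149.49  163.26]
 [   3.54 -140.81  168.49]]
top 153 [[-82.73  75.93  40.32]
 [-52.02 102.48  81.11]]
 elbow top [[  -3.72 -145.76  164.3 ]
 [   3.31 -138.64  169.27]]
[543.95 152.6  202.63]
[[0.01, 1.83, -0.02, np.float64(-0.121)], [-0.21, 1.81, -0.02, np.float64(-0.121)], [-0.43, 1.78, -0.02, np.float64(-0.121)], [-0.64, 1.71, -0.02, np.float64(-0.121)], [-0.84, 1.62, -0.02, np.float64(-0.121)], [-1.03, 1.51, -0.02, np.float64(-0.121)], [-1.21, 1.37, -0.02, np.float64(-0.121)], [-1.36, 1.22, -0.02, np.float64(-0.121)], [-1.5, 1.04, -0.02, np.float64(-0.121)], [-1.62, 0.85, -0.01, np.float64(-0.121)], [-1.71, 0.65, -0.02, np.float64(-0.12)], [-1.77, 0.45, -0.01, np.float64(-0.121)], [-1.81, 0.23, -0.02, np.float64(-0.12)]]
```

View pics/c10.png

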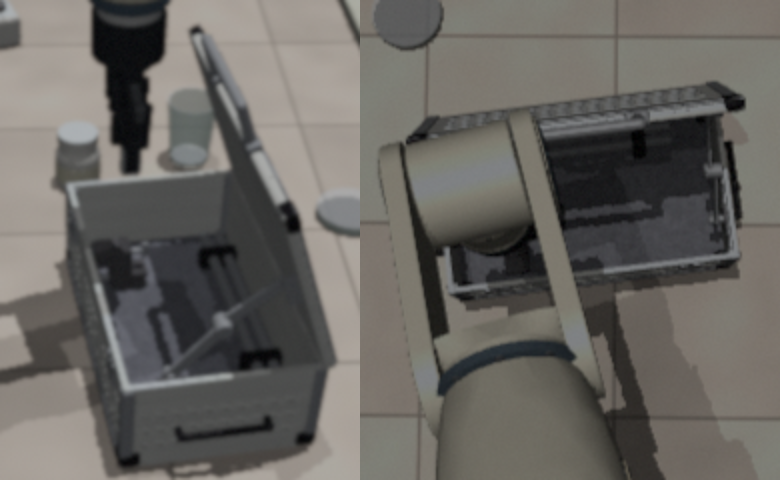

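The boss stands in the front half (x about -81..-22, y 76..103), and the lid is still locked. Now I go above the elbow, with the far finger as the presser.

Request:
drive_tool --pt "0.01 1.83 0 -0.121" --pt "-0.21 1.81 0 -0.121" --pt "-0.43 1.78 0 -0.121" --pt "-0.64 1.71 0 -0.121" --pt "-0.84 1.62 0 -0.121" --pt "-1.03 1.51 0 -0.121" --pt "-1.21 1.37 0 -0.121" --pt "-1.36 1.22 0 -0.121" --pt "-1.5 1.04 0 -0.121" --pt "-1.62 0.85 0 -0.121" --pt "-1.71 0.65 0 -0.12" --pt "-1.77 0.45 0 -0.121"

```text
clock: 20.57
eef_pos: [572.7, -65.4, 201.2]
tcp_rot: [-3.138, -0.0, 1.586]
contact_force: [0.6, 0.0, -0.6]
opening: 0.6
```

Request:
drive_tool --pt "-1.81 0.23 0 -0.12" --pt "0 -0.7 0 0" --pt "0 0 0 0" --pt "0 0 0 0" --pt "0 0 0 0" --pt "0 0 0 0" --jaw 0.0

```text
clock: 21.07
eef_pos: [569.1, -82.8, 202.6]
tcp_rot: [-3.141, -0.0, 1.699]
contact_force: [0.2, 0.4, -0.2]
opening: 0.996
```

Run:
```python
from h import *
s=r.sense();L=s["eef_pos"]-O;print("case",L@EX,L@EY,L[2],s["tcp_rot"],s["contact_force"],s["opening"])
im,w=grab("side");np.savez("pics/s11.npz",im=im,w=w);cv2.imwrite("pics/s11.png",cv2.resize(im[150:310,290:440][:,:,::-1],None,fx=3.7,fy=3.7,interpolation=cv2.INTER_CUBIC))
U=w-O;U=np.stack([U@EX,U@EY,U[...,2]],-1)
for z in range(176,240,6):
    q=U[(U[...,2]>=z)&(U[...,2]<z+6)&(abs(U[...,1]+150)<25)&(U[...,0]<14)&(U[...,0]>-130)]
    if len(q):
        x=np.sort(q[:,0]);h=np.histogram(x,bins=np.arange(-130,20,5))[0];print(z,len(q),{int(-130+5*i):int(c) for i,c in enumerate(h) if c})
```

```text
case -56.42379349788315 -146.10652291123554 202.63763351413442 [-3.14 -0.    1.7 ] [ 0.16  0.41 -0.24] 0.9963656202248796
176 4 {10: 4}
200 15 {-110: 3, -105: 1, -100: 1, -15: 8, -10: 2}
206 43 {-115: 1, -110: 7, -105: 7, -100: 2, -15: 20, -10: 4, -5: 2}
212 54 {-115: 12, -110: 9, -105: 6, -100: 1, -15: 15, -10: 5, -5: 6}
218 46 {-115: 8, -110: 8, -105: 6, -15: 14, -10: 5, -5: 5}
224 64 {-115: 12, -110: 9, -105: 9, -15: 18, -10: 8, -5: 8}
230 40 {-115: 5, -110: 7, -105: 7, -20: 2, -15: 12, -10: 4, -5: 3}
236 40 {-115: 6, -110: 4, -105: 8, -100: 1, -15: 13, -10: 5, -5: 3}
```

View pics/s11.png

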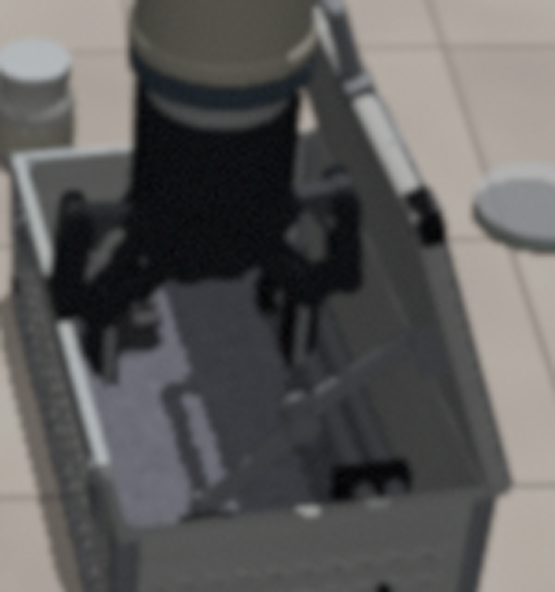

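The far finger (x about -15..-2, tip z about 200) hangs just above the knuckle at crop (300,400). Going down gently.

Request:
drive_tool --pt "0 0 1.0 0" --pt "0 0 1.0 0" --pt "0 0 0.6 0" --pt "0 0 0 0" --pt "0 0 0 0"

```text
clock: 21.53
eef_pos: [568.7, -83.4, 176.0]
tcp_rot: [-3.14, -0.0, 1.7]
contact_force: [0.5, 0.6, 0.9]
opening: 1.001
```

Run:
```python
from h import *
w=np.load("pics/s11.npz")["w"];im=np.load("pics/s11.npz")["im"].max(2)
U=w-O;U=np.stack([U@EX,U@EY,U[...,2]],-1)
for z in range(200,320,12):
    m=(U[...,2]>=z)&(U[...,2]<z+12)&(abs(U[...,1]+147)<60)&(U[...,0]<70)&(U[...,0]>-20)
    d=m&(im<60);x=U[m][:,0];print(z,m.sum(),"dark x max",np.percentile(U[d][:,0],98) if d.any() else None,"lid pts x",np.round(np.percentile(x,[60,90,98]),0) if m.any() else None)
st()
```

```text
200 139 dark x max 64.62546366118663 lid pts x [57. 65. 69.]
212 137 dark x max 60.8231094403857 lid pts x [58. 65. 69.]
224 124 dark x max 56.24788923168396 lid pts x [55. 65. 69.]
236 118 dark x max 52.06316753169748 lid pts x [51. 61. 65.]
248 219 dark x max 47.29322929391939 lid pts x [12. 54. 60.]
260 153 dark x max 43.80209164464227 lid pts x [42. 52. 57.]
272 124 dark x max 42.19965195906509 lid pts x [39. 47. 52.]
284 172 dark x max 47.01706561275718 lid pts x [34. 45. 49.]
296 422 dark x max 42.50050415135301 lid pts x [36. 43. 45.]
308 0 dark x max None lid pts x None
eef [568.73 -83.43 175.98] f [0.54 0.62 0.88] R 166.42262999420356 ang 0.39580171337761566 tang 1.051633175577273 rad -0.20375780931501553 clock 21.5333
```

Request:
drive_tool --pt "0 0 0.2 0" --pt "0 0 0.2 0" --pt "0 0 0 0" --pt "0 0 0 0"

```text
clock: 21.87
eef_pos: [569.3, -83.6, 173.0]
tcp_rot: [3.141, -0.0, 1.7]
contact_force: [0.2, 0.1, 0.8]
opening: 1.003
```

Request:
drive_tool --pt "0 0 0.15 0" --pt "0 0 0.1 0" --pt "0 0 0 0" --pt "0 0 0 0"

```text
clock: 22.2
eef_pos: [569.2, -83.5, 170.3]
tcp_rot: [-3.141, -0.0, 1.7]
contact_force: [-0.1, -0.6, -0.2]
opening: 1.001
```

Request:
drive_tool --pt "0 0 0.15 0" --pt "0 0 0.1 0" --pt "0 0 0 0" --pt "0 0 0 0"

```text
clock: 22.53
eef_pos: [569.2, -83.6, 167.9]
tcp_rot: [-3.142, -0.0, 1.7]
contact_force: [-0.7, -0.0, 0.8]
opening: 1.0
```

Request:
drive_tool --pt "0 0 0.15 0" --pt "0 0 0.05 0" --pt "0 0 0 0" --pt "0 0 0 0"

```text
clock: 22.87
eef_pos: [569.3, -83.6, 166.0]
tcp_rot: [3.141, 0.0, 1.7]
contact_force: [-0.2, 0.0, 2.4]
opening: 1.002
```

Request:
drive_tool --pt "0 0.06 0.08 0" --pt "0 0.06 0.08 0" --pt "0 0.06 0.08 0" --pt "0 0.06 0.08 0" --pt "0 0.06 0.08 0" --pt "0 0 0 0"

```text
clock: 23.37
eef_pos: [572.2, -83.2, 161.6]
tcp_rot: [-3.141, -0.0, 1.7]
contact_force: [0.2, -0.9, 1.6]
opening: 1.0
```

Request:
drive_tool --pt "0 0.06 0.08 0" --pt "0 0.06 0.08 0" --pt "0 0.06 0.08 0" --pt "0 0.06 0.08 0" --pt "0 0.06 0.08 0" --pt "0 0 0 0"

```text
clock: 23.87
eef_pos: [575.0, -82.8, 157.6]
tcp_rot: [-3.141, -0.0, 1.7]
contact_force: [-1.4, 0.8, 0.8]
opening: 0.999
```

Request:
drive_tool --pt "0 0.06 0.08 0" --pt "0 0.06 0.08 0" --pt "0 0.06 0.08 0" --pt "0 0.06 0.08 0" --pt "0 0 0 0"

```text
clock: 24.28
eef_pos: [577.2, -82.5, 154.3]
tcp_rot: [-3.141, -0.0, 1.7]
contact_force: [-2.9, -0.3, 1.1]
opening: 1.002
```

```bash
cat >> h.py <<'E'
def lidang(w):
    U=w-O;U=np.stack([U@EX,U@EY,U[...,2]],-1).reshape(-1,3);U=U[~np.isnan(U).any(1)]
    m=(U[:,2]>150)&(U[:,2]<280)&(U[:,1]>-168)&(U[:,1]<-152)&(U[:,0]>5)&(U[:,0]<110);P=U[m]
    for _ in range(4):
        k=np.polyfit(P[:,2],P[:,0],1);e=P[:,0]-np.polyval(k,P[:,2]);P=P[abs(e)<max(3,1.5*e.std())]
    return len(P),np.arctan2(1,-k[0]),np.polyval(k,200)
def knuckle(w):
    U=w-O;U=np.stack([U@EX,U@EY,U[...,2]],-1)
    m=(U[...,1]<-151.5)&(U[...,1]>-160)&(U[...,2]>115)&(U[...,2]<175)&(U[...,0]>-40)&(U[...,0]<35);P=U[m];return len(P),np.median(P,0) if len(P) else None
E
python3 - <<'E'
from h import *
st()
for f in("s7","s8","s10","s11"):print(f,lidang(np.load(f"pics/{f}.npz")["w"]),knuckle(np.load(f"pics/{f}.npz")["w"]))
im,w=grab("side");np.savez("pics/s12.npz",im=im,w=w);print(lidang(w),knuckle(w))
E
```

```text
eef [577.24 -82.46 154.3 ] f [-2.86 -0.3   1.05] R 150.63540837965954 ang 0.2874257491950778 tang 0.11917671051118439 rad 3.0618872407641673 clock 24.2833
s7 (178, np.float64(1.2898849074539713), np.float64(65.34192018524537)) (64, array([  -4.06, -153.33,  160.08]))
s8 (156, np.float64(1.2849678766278436), np.float64(64.19603254823419)) (66, array([  -3.57, -153.31,  159.48]))
s10 (152, np.float64(1.247895392142613), np.float64(64.57242644319288)) (62, array([  -3.73, -153.88,  159.68]))
s11 (210, np.float64(0.9697740500468772), np.float64(61.167932690111456)) (65, array([  -3.87, -153.71,  159.91]))
(312, np.float64(0.9304218730657751), np.float64(59.57569686003819)) (100, array([   2.47, -154.16,  154.79]))
```

Request:
drive_tool --pt "0 0.05 0.09 0" --pt "0 0.05 0.09 0" --pt "0 0.05 0.09 0" --pt "0 0.05 0.09 0" --pt "0 0.05 0.09 0" --pt "0 0 0 0"

```text
clock: 24.83
eef_pos: [579.8, -82.1, 149.8]
tcp_rot: [-3.141, -0.0, 1.7]
contact_force: [-3.8, -0.6, -0.3]
opening: 1.0
```

```bash
cat >> h.py <<'E'
def knuckle2(im,w):
    U=w-O;U=np.stack([U@EX,U@EY,U[...,2]],-1);g=im.max(2)
    m=(U[...,1]<-136)&(U[...,1]>-160)&(U[...,2]>115)&(U[...,2]<175)&(U[...,0]>-40)&(U[...,0]<40)&(g>70)
    n,l,s,c=cv2.connectedComponentsWithStats(m.astype(np.uint8),connectivity=4)
    P=U[m];k=P[:,1]<-151.5;return len(P),np.median(P[k],0),np.percentile(P[k],[5,95],axis=0).ravel()
def edge(w):
    # lid's front edge: highest lid points away from handle on the right
    U=w-O;U=np.stack([U@EX,U@EY,U[...,2]],-1);m=(U[...,1]<-120)&(U[...,1]>-172)&(U[...,2]>270)&(U[...,2]<325)&(U[...,0]>0)&(U[...,0]<120)
    P=U[m];return m.sum(),np.percentile(P[:,2],[90,98]),np.percentile(P[:,0],[5,50])
E
python3 - <<'E'
from h import *
st()
for f in("s7","s8","s11","s12"):
    z=np.load(f"pics/{f}.npz");print(f,knuckle2(z["im"],z["w"]),edge(z["w"]))
im,w=grab("side");np.savez("pics/s13.npz",im=im,w=w);print(knuckle2(im,w),edge(w))
E
```

```text
eef [579.76 -82.14 149.83] f [-3.8  -0.61 -0.32] R 146.87882119965423 ang 0.2638054251937022 tang -1.4003985582074594 rad 3.593646738618649 clock 24.8333
s7 (120, array([  -4.14, -152.79,  165.4 ]), array([  -9.69, -155.31,  162.64,    3.5 , -151.91,  168.15])) (np.int64(323), array([302.28, 303.37]), array([32.21, 39.42]))
s8 (178, array([  -5.77, -152.93,  163.96]), array([ -35.01, -155.41,  129.62,    2.27, -151.61,  168.91])) (np.int64(319), array([301.94, 303.2 ]), array([32.25, 39.32]))
s11 (26, array([ -28.75, -151.62,  142.49]), array([ -28.75, -151.62,  142.49,  -28.75, -151.62,  142.49])) (np.int64(492), array([303.89, 306.23]), array([ 1.79, 35.34]))
  return _methods._mean(a, axis=axis, dtype=dtype,
  ret = um.true_divide(
Traceback (most recent call last):
  File "h.py", line 46, in knuckle2
    P=U[m];k=P[:,1]<-151.5;return len(P),np.median(P[k],0),np.percentile(P[k],[5,95],axis=0).ravel()
                                                           ~~~~~~~~~~~~~^^^^^^^^^^^^^^^^^^^^
IndexError: index -1 is out of bounds for axis 0 with size 0
```

Run:
```python
from h import *
im,w=grab("side");np.savez("pics/s13.npz",im=im,w=w)
im2,w2=grab("top");np.savez("pics/t13.npz",im=im2,w=w2)
g=lambda a:(255*(a/255.)**0.5).astype(np.uint8)
a=cv2.resize(g(im)[190:310,325:425][:,:,::-1],(500,600),interpolation=cv2.INTER_CUBIC);b=cv2.resize(g(im2)[120:270,345:420][:,:,::-1],(300,600),interpolation=cv2.INTER_CUBIC)
cv2.imwrite("pics/c13.png",np.hstack([a,b]))
for n,W in(("t8",np.load("pics/t8.npz")["w"]),("t13",w2)):
    U=W-O;U=np.stack([U@EX,U@EY,U[...,2]],-1)
    m=(abs(U[...,1])<165)&(U[...,0]>0)&(U[...,0]<60)&(U[...,2]>285)&(U[...,2]<310);print(n,m.sum(),np.percentile(U[m][:,0],[5,50,95]),np.percentile(U[m][:,2],[50,95]))
    m=(abs(U[...,1])<50)&(U[...,0]>-30)&(U[...,0]<60)&(U[...,2]>325)&(U[...,2]<365);print(" handle",m.sum(),np.median(U[m],0) if m.any() else 0)
```

```text
t8 1056 [32.32 39.75 47.45] [298.68 304.59]
 handle 319 [ 20.45   0.17 345.82]
t13 878 [28.46 36.02 44.02] [297.56 304.4 ]
 handle 323 [ 15.76   0.4  343.99]
```

View pics/c13.png

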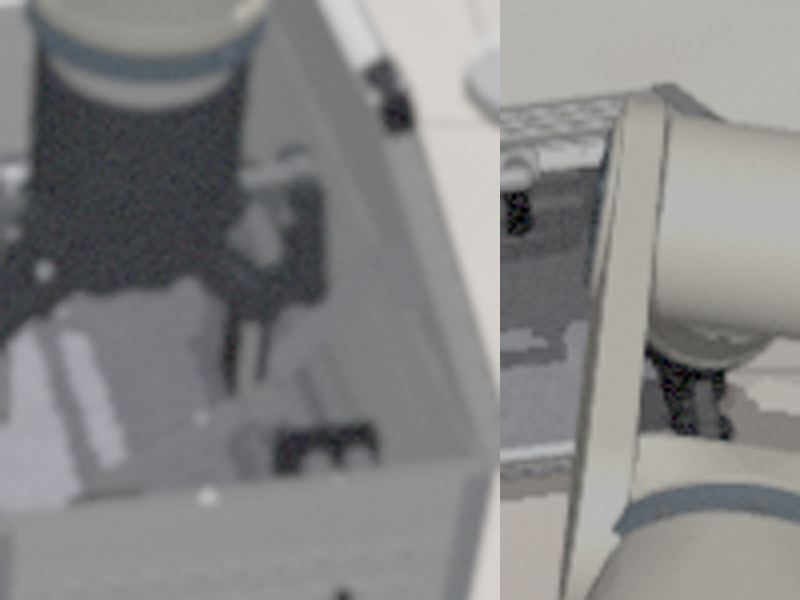

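The last view allowed shows the finger on the knuckle near (250,400) in the left half, with the lid sinking slightly. From here I use the handle's position in the top depth as the lid angle measure.

Request:
drive_tool --pt "0 0.04 0.09 0" --pt "0 0.04 0.09 0" --pt "0 0.04 0.09 0" --pt "0 0.04 0.09 0" --pt "0 0 0 0"

```text
clock: 25.35
eef_pos: [581.5, -81.9, 146.4]
tcp_rot: [-3.141, -0.0, 1.7]
contact_force: [-4.1, -0.3, 0.3]
opening: 0.996
```

```bash
cat >> h.py <<'E'
def handle():
    W=cloud("top",cams.grab_frame("top")[1]);U=W-O;U=np.stack([U@EX,U@EY,U[...,2]],-1)
    m=(abs(U[...,1])<50)&(U[...,0]>-170)&(U[...,0]<60)&(U[...,2]>260)&(U[...,2]<370);P=U[m]
    for _ in range(3): c=np.median(P,0);P=P[(abs(P[:,0]-c[0])<12)&(abs(P[:,2]-c[2])<15)]
    dx=95-c[0];print("handle",len(P),c,"ang",np.arctan2(c[2]-6-110,dx)-.025);return c
E
python3 -c "
from h import *
st();handle()"
```

```text
eef [581.45 -81.93 146.38] f [-4.07 -0.25  0.33] R 144.29549028767025 ang 0.24422575464842602 tang -0.7678594078343641 rad 4.0083249517396915 clock 25.35
handle 276 [ 33.45   0.42 296.24] ang 1.2167099157932353
```

```bash
sed -i 's/U\[...,2\]>260/U[...,2]>318/' h.py; python3 -c "
from h import *
handle()"
```

```text
handle 321 [ 11.9   -0.13 342.35] ang 1.1939524263390244
```

Request:
drive_tool --pt "0 0.04 0.09 0" --pt "0 0.04 0.09 0" --pt "0 0.04 0.09 0" --pt "0 0.04 0.09 0" --pt "0 0 0 0"

```text
clock: 25.87
eef_pos: [583.0, -81.7, 142.8]
tcp_rot: [-3.141, -0.0, 1.7]
contact_force: [-4.8, 0.1, -0.5]
opening: 0.998
```

```bash
python3 -c "
from h import *
st();handle()"
```

```text
eef [582.99 -81.72 142.84] f [-4.84  0.08 -0.49] R 141.88933270802886 ang 0.22305175342075004 tang -1.6543235113410426 rad 4.52541010145209 clock 25.8667
handle 316 [  6.82  -0.25 340.59] ang 1.1716777670405514
```

Request:
drive_tool --pt "0 0.03 0.1 0" --pt "0 0.03 0.1 0" --pt "0 0.03 0.1 0" --pt "0 0.03 0.1 0" --pt "0 0 0 0"

```text
clock: 26.33
eef_pos: [584.7, -81.6, 139.1]
tcp_rot: [3.141, 0.0, 1.7]
contact_force: [-3.6, -0.5, 1.2]
opening: 0.998
```

```bash
python3 -c "
from h import *
st();handle()"
```

```text
eef [584.7  -81.56 139.06] f [-3.59 -0.45  1.18] R 139.33574888383768 ang 0.19982284835604572 tang 0.34696849630943605 rad 3.7907403573093505 clock 26.3333
handle 314 [ -0.08   0.44 338.  ] ang 1.141153098682823
```

Request:
drive_tool --pt "0 -0.06 -0.1 0" --pt "0 -0.1 -0.15 0" --pt "0 -0.15 -0.3 0" --pt "0 0 0 0"

```text
clock: 26.72
eef_pos: [581.9, -82.1, 145.3]
tcp_rot: [3.14, 0.0, 1.7]
contact_force: [-0.0, -0.5, 0.9]
opening: 1.005
```

```bash
python3 -c "
from h import *
st();handle()"
```

```text
eef [581.9  -82.08 145.31] f [-0.04 -0.48  0.87] R 143.60042526210194 ang 0.23782925466985302 tang 0.8188832498468235 rad 0.3219467847896421 clock 26.7167
handle 318 [ -0.27   0.04 337.92] ang 1.1403109737272787
```

Request:
drive_tool --pt "0 -0.4 -0.8 0" --pt "0 -0.5 -1.5 0" --pt "0 -0.5 -2.5 0" --pt "0 -0.5 -3.0 0"

```text
clock: 27.1
eef_pos: [561.0, -84.3, 222.4]
tcp_rot: [-3.139, -0.001, 1.7]
contact_force: [1.4, -0.1, 0.1]
opening: 1.004
```

Run:
```python
from h import *
st();c=handle();s=r.sense();p=s["eef_pos"]
L=p-O;print("case",L@EX,L@EY,L[2])
```

```text
eef [561.01 -84.33 222.37] f [ 1.38 -0.07  0.07] R 196.40599864377296 ang 0.5965599983598617 tang 0.84614025607339 rad -1.0659161390056633 clock 27.1
handle 316 [ -0.31   0.44 337.81] ang 1.1399498914297235
case -62.2894017753019 -147.49216781158586 229.21889132783016
```

Request:
drive_tool --pt "0 0 -3.0 0" --pt "0 0 -3.0 0" --pt "0 0 -3.0 0" --pt "1.0 0 -3.0 0" --pt "2.0 0 -3.0 0" --pt "2.5 1.0 -2.2 0" --pt "2.5 1.4 0 0" --pt "2.5 1.4 0 0" --pt "2.2 1.4 0 0" --pt "2.05 1.2 0 0" --pt "0 0 0 0" --pt "0 0 0 0" --jaw 0.5

```text
clock: 28.15
eef_pos: [606.9, 70.9, 394.5]
tcp_rot: [-3.141, 0.0, 1.702]
contact_force: [0.1, -0.1, 0.9]
opening: 0.499
```

Run:
```python
from h import *
s=r.sense();p=s["eef_pos"];L=p-O;print("case",L@EX,L@EY,L[2],s["tcp_rot"],s["opening"])
# handle from the side view
w=cloud("side",cams.grab_frame("side")[1]);U=w-O;U=np.stack([U@EX,U@EY,U[...,2]],-1)
m=(abs(U[...,1])<60)&(abs(U[...,0])<30)&(U[...,2]>318)&(U[...,2]<360);P=U[m];print(len(P),np.median(P,0),np.percentile(P[:,2],95))
```

```text
case 0.7995213263566225 1.4287852642118661 394.5161309359222 [-3.14  0.    1.7 ] 0.4986092388765298
242 [ -2.09  -4.88 339.98] 342.2023531525549
```

Request:
drive_tool --pt "0 0.05 1.5 0" --pt "0 0 1.5 0" --pt "0 0 1.5 0" --pt "0 0 1.0 0" --pt "0 0 0.5 0" --pt "0 0 0 0" --pt "0 0 0 0" --jaw 0.7

```text
clock: 28.78
eef_pos: [607.5, 69.7, 335.0]
tcp_rot: [3.141, 0.0, 1.699]
contact_force: [-0.0, -0.5, -0.2]
opening: 0.295
```

Request:
drive_tool --pt "0 0 0 0" --pt "0 0 0 0" --pt "0 0 0 0" --pt "0 0 0 0" --jaw 1.0 --force 25

```text
clock: 29.12
eef_pos: [607.8, 70.0, 335.6]
tcp_rot: [3.14, 0.0, 1.7]
contact_force: [-1.1, -1.8, 5.8]
opening: 0.126
```

Run:
```python
from h import *
st();s=r.sense();p=s["eef_pos"];L=p-O;print("case",L@EX,L@EY,L[2],s["opening"])
# arc down about hinge in case x-z through TCP
q=np.array([L@EX,L[2]])-[95,110];R=np.hypot(*q);print(R)
# end: TCP at shut was 115.6, x -146.. 
e=np.array([461.2,49.9,115.6])-O;e=np.array([e@EX,e[2]])-[95,110];print("shut rel",e,np.hypot(*e))
```

```text
eef [607.83  70.   335.55] f [-1.08 -1.79  5.85] R 245.96886710922033 ang 1.1563510173420484 tang 1.0134433980985098 rad 5.904150806329539 clock 29.1167
case 1.611692076486042 0.4155878399068277 335.5506702476972 0.12578696756619995
244.1198085080408
shut rel [-241.39    5.6 ] 241.45458021517024
```

Run:
```python
import numpy as np
T=np.linspace(1.1745,0.095,49);c=24.2*np.stack([-np.cos(T),np.sin(T)],1)
c=np.round(c,2);d=np.round(np.diff(c,axis=0),2)
for k in range(0,48,12):print([[0,float(a),float(-b),0] for a,b in d[k:k+12]])
```

```text
[[0, -0.5, 0.21, 0], [0, -0.5, 0.23, 0], [0, -0.49, 0.24, 0], [0, -0.48, 0.25, 0], [0, -0.48, 0.25, 0], [0, -0.47, 0.28, 0], [0, -0.47, 0.28, 0], [0, -0.46, 0.29, 0], [0, -0.45, 0.3, 0], [0, -0.44, 0.31, 0], [0, -0.44, 0.32, 0], [0, -0.44, 0.33, 0]]
[[0, -0.42, 0.35, 0], [0, -0.42, 0.35, 0], [0, -0.4, 0.36, 0], [0, -0.4, 0.36, 0], [0, -0.4, 0.38, 0], [0, -0.38, 0.39, 0], [0, -0.37, 0.39, 0], [0, -0.37, 0.41, 0], [0, -0.35, 0.41, 0], [0, -0.35, 0.42, 0], [0, -0.34, 0.43, 0], [0, -0.33, 0.43, 0]]
[[0, -0.31, 0.44, 0], [0, -0.31, 0.45, 0], [0, -0.3, 0.46, 0], [0, -0.29, 0.46, 0], [0, -0.27, 0.47, 0], [0, -0.27, 0.47, 0], [0, -0.26, 0.48, 0], [0, -0.24, 0.49, 0], [0, -0.23, 0.49, 0], [0, -0.23, 0.5, 0], [0, -0.21, 0.5, 0], [0, -0.2, 0.5, 0]]
[[0, -0.19, 0.52, 0], [0, -0.17, 0.51, 0], [0, -0.17, 0.52, 0], [0, -0.15, 0.52, 0], [0, -0.14, 0.53, 0], [0, -0.13, 0.52, 0], [0, -0.12, 0.54, 0], [0, -0.11, 0.53, 0], [0, -0.09, 0.54, 0], [0, -0.08, 0.53, 0], [0, -0.07, 0.54, 0], [0, -0.06, 0.54, 0]]
```

Request:
drive_tool --pt "0 -0.5 0.21 0" --pt "0 -0.5 0.23 0" --pt "0 -0.49 0.24 0" --pt "0 -0.48 0.25 0"

```text
clock: 29.45
eef_pos: [588.0, 67.4, 325.6]
tcp_rot: [3.14, 0.0, 1.7]
contact_force: [-0.7, -2.2, 5.3]
opening: 0.132
```

```bash
python3 -c "
from h import *
st()"
```

```text
eef [588.    67.42 325.64] f [-0.72 -2.15  5.34] R 245.40618018819325 ang 1.065496698643515 tang 1.5828540868529468 rad 5.1933999361821295 clock 29.45
```

Request:
drive_tool --pt "0 -0.48 0.25 0" --pt "0 -0.47 0.28 0" --pt "0 -0.47 0.28 0" --pt "0 -0.46 0.29 0" --pt "0 -0.45 0.3 0" --pt "0 -0.44 0.31 0" --pt "0 -0.44 0.32 0" --pt "0 -0.44 0.33 0"

```text
clock: 30.12
eef_pos: [551.4, 62.8, 301.1]
tcp_rot: [-3.142, 0.0, 1.7]
contact_force: [2.9, -3.8, -1.8]
opening: 0.124
```

```bash
python3 -c "
from h import *
st()"
```

```text
eef [551.35  62.77 301.07] f [ 2.88 -3.76 -1.83] R 244.69801036567728 ang 0.8842315867184042 tang 0.7513402039157817 rad -2.902315225836852 clock 30.1167
```

Forces are low and the lid is following. Continuing down the arc.

Request:
drive_tool --pt "0 -0.42 0.35 0" --pt "0 -0.42 0.35 0" --pt "0 -0.4 0.36 0" --pt "0 -0.4 0.36 0" --pt "0 -0.4 0.38 0" --pt "0 -0.38 0.39 0" --pt "0 -0.37 0.39 0" --pt "0 -0.37 0.41 0" --pt "0 -0.35 0.41 0" --pt "0 -0.35 0.42 0" --pt "0 -0.34 0.43 0" --pt "0 -0.33 0.43 0"

```text
clock: 31.12
eef_pos: [506.4, 57.1, 254.3]
tcp_rot: [-3.141, -0.0, 1.7]
contact_force: [-0.0, -3.5, -0.0]
opening: 0.127
```

```bash
python3 -c "
from h import *
st()"
```

```text
eef [506.38  57.1  254.34] f [-0.02 -3.47 -0.05] R 244.32937849508494 ang 0.617162848984883 tang -0.3183680349003941 rad 0.3462041807427578 clock 31.1167
```

Request:
drive_tool --pt "0 -0.31 0.44 0" --pt "0 -0.31 0.45 0" --pt "0 -0.3 0.46 0" --pt "0 -0.29 0.46 0" --pt "0 -0.27 0.47 0" --pt "0 -0.27 0.47 0" --pt "0 -0.26 0.48 0" --pt "0 -0.24 0.49 0" --pt "0 -0.23 0.49 0" --pt "0 -0.23 0.5 0" --pt "0 -0.21 0.5 0" --pt "0 -0.2 0.5 0"

```text
clock: 32.12
eef_pos: [475.7, 53.1, 197.2]
tcp_rot: [3.142, -0.0, 1.7]
contact_force: [1.1, -0.9, -0.5]
opening: 0.13
```

```bash
python3 -c "
from h import *
st()"
```

```text
eef [475.67  53.11 197.18] f [ 1.09 -0.92 -0.51] R 243.5454099469488 ang 0.3498961262782575 tang -0.12661175524348384 rad -1.0832605171324938 clock 32.1167
```

Request:
drive_tool --pt "0 -0.19 0.52 0" --pt "0 -0.17 0.51 0" --pt "0 -0.17 0.52 0" --pt "0 -0.15 0.52 0" --pt "0 -0.14 0.53 0" --pt "0 -0.13 0.52 0" --pt "0 -0.12 0.54 0" --pt "0 -0.11 0.53 0" --pt "0 -0.09 0.54 0" --pt "0 -0.08 0.53 0" --pt "0 -0.07 0.4 0" --pt "0 0 0 0"

```text
clock: 33.12
eef_pos: [462.2, 51.3, 140.5]
tcp_rot: [3.141, -0.0, 1.7]
contact_force: [3.7, -0.4, -1.6]
opening: 0.125
```

Request:
drive_tool --pt "0 -0.06 0.3 0" --pt "0 -0.03 0.3 0" --pt "0 -0.02 0.25 0" --pt "0 0 0 0" --pt "0 0 0 0"

```text
clock: 33.53
eef_pos: [461.5, 51.2, 132.5]
tcp_rot: [3.14, -0.0, 1.7]
contact_force: [4.9, -0.2, -2.4]
opening: 0.131
```

```bash
python3 -c "
from h import *
st()"
```

```text
eef [461.5   51.22 132.53] f [ 4.85 -0.19 -2.38] R 242.1669002746976 ang 0.07645708206309923 tang -1.8876328487650997 rad -5.003309465041245 clock 33.5333
```

Request:
drive_tool --pt "0 0.05 0.2 0" --pt "0 0 0.2 0" --pt "0 0 0.2 0" --pt "0 0 0.2 0" --pt "0 0 0.15 0" --pt "0 0 0 0" --pt "0 0 0 0"

```text
clock: 34.12
eef_pos: [461.1, 51.1, 122.9]
tcp_rot: [-3.141, -0.0, 1.7]
contact_force: [3.0, 0.2, -2.3]
opening: 0.129
```

Request:
drive_tool --pt "0 0 0.1 0" --pt "0 0 0.1 0" --pt "0 0 0 0" --pt "0 0 0 0"

```text
clock: 34.45
eef_pos: [461.1, 51.2, 121.9]
tcp_rot: [-3.141, -0.0, 1.7]
contact_force: [-2.7, -0.2, 13.0]
opening: 0.126
```

Request:
drive_tool --pt "0 0 0.1 0" --pt "0 0 0 0" --pt "0 0 0 0"

```text
clock: 34.7
eef_pos: [461.1, 51.2, 121.6]
tcp_rot: [-3.141, -0.0, 1.7]
contact_force: [-5.7, -0.2, 24.6]
opening: 0.125
```

Request:
drive_tool --pt "0 0 -0.2 0" --pt "0 0 0 0"

```text
clock: 34.87
eef_pos: [461.0, 51.1, 122.4]
tcp_rot: [3.142, 0.0, 1.7]
contact_force: [3.2, 0.4, -2.4]
opening: 0.127
```

```bash
cat > cmp.py <<'E'
from h import *
st()
for n in("top","side"):
    w0=cloud(n,np.load(f"pics/{n}0.npz")["d"]);w1=cloud(n,cams.grab_frame(n)[1])
    for nm,w in(("before",w0),("now",w1)):
        L=w-O;U=np.stack([L@EX,L@EY,L[...,2]],-1)
        o=[]
        for x in(-90,-50,0,50,85):
            m=(abs(U[...,0]-x)<8)&(U[...,1]<-60)&(U[...,1]>-150)&(U[...,2]>60)&(U[...,2]<160);o.append(np.median(U[m][:,2]))
        m=(abs(U[...,0]+147)<8)&(abs(U[...,1])>25)&(abs(U[...,1])<55)&(U[...,2]>60)&(U[...,2]<150);print(n,nm,"lid z by x",np.array(o),"bar",np.median(U[m],0) if m.any() else None)
E
python3 cmp.py
```

```text
eef [461.04  51.13 122.44] f [ 3.16  0.35 -2.41] R 241.8265512947606 ang 0.03476105568835771 tang -2.2185156079158124 rad -3.3208826290346636 clock 34.8667
top before lid z by x [124.41 122.77 123.19 123.17 122.7 ] bar [-146.87   25.31  121.19]
top now lid z by x [125.14 122.9  123.2  123.6  122.53] bar None
side before lid z by x [126.55 124.8  125.2  125.33 124.82] bar [-147.96  -28.49  123.71]
side now lid z by x [126.9  124.89 125.53 125.13 125.01] bar [-146.67  -33.77  123.93]
```

The lid height matches its shut state to about 0.3 mm. I settle it lightly, release, and retreat.

Request:
drive_tool --pt "0 0 0.1 0" --pt "0 0 0 0" --pt "0 0 0 0"

```text
clock: 35.22
eef_pos: [461.1, 51.2, 121.7]
tcp_rot: [-3.141, -0.0, 1.7]
contact_force: [-3.1, -1.1, 14.9]
opening: 0.126
```

Request:
drive_tool --pt "0 0 0 0" --pt "0 0 0 0" --pt "0 0 0 0" --pt "0 0 0 0" --jaw 0.55

```text
clock: 35.55
eef_pos: [460.6, 51.1, 120.7]
tcp_rot: [-3.14, -0.0, 1.7]
contact_force: [-0.6, 0.4, -0.2]
opening: 0.447
```

Request:
drive_tool --pt "0 0 -0.5 0" --pt "0 0 -1.0 0" --pt "0 0 -2.0 0" --pt "0 0 -2.5 0" --pt "0 -0.5 -3.0 0" --pt "0 -2.0 -3.0 0" --pt "0 -3.0 -1.0 0" --pt "0 -3.0 0 0" --pt "0 -3.0 0 0" --pt "0 0 0 0" --pt "0 0 0 0" --pt "0 0 0 0"

```text
clock: 36.55
eef_pos: [348.0, 36.4, 252.0]
tcp_rot: [3.139, 0.0, 1.7]
contact_force: [0.0, 0.2, 0.4]
opening: 0.442
```

```bash
python3 cmp.py
python3 - <<'E'
from h import *
# bystanders unmoved? compare pictures around them
for n,bx in(("top",{"bottle":(470,160,512,202),"S":(450,232,473,258),"L":(475,285,510,335),"jar":(174,226,206,256),"beaker":(150,158,194,198)}),("side",{"bottle":(380,372,430,450),"beaker":(340,142,372,180)})):
    w0=cloud(n,np.load(f"pics/{n}0.npz")["d"]);w1=cloud(n,cams.grab_frame(n)[1])
    for k,(a,b,c,d) in bx.items():
        f=lambda w:np.median(w[b:d,a:c][(w[b:d,a:c,2]>20)],0);print(n,k,f(w0),f(w1))
    if n=="top":
        m=w1[243:280,482:512];print("old M place max z",np.nanpercentile(m[...,2],99))
E
```

```text
eef [347.97  36.45 252.01] f [0.05 0.24 0.39] R 383.4791542603189 ang 0.3599615528195905 tang 0.3930425795213526 rad 0.0745225496442272 clock 36.55
top before lid z by x [124.41 122.77 123.19 123.17 122.7 ] bar [-146.87   25.31  121.19]
top now lid z by x [124.24 122.48 123.31 123.01 122.84] bar [-146.97   25.3   121.68]
side before lid z by x [126.55 124.8  125.2  125.33 124.82] bar [-147.96  -28.49  123.71]
side now lid z by x [126.84 124.99 125.33 125.31 125.07] bar [-148.02  -27.51  123.74]
top bottle [ 643.67 -327.9   102.11] [ 643.62 -327.72  101.79]
top S [ 493.25 -277.92   39.21] [ 492.66 -277.9    39.3 ]
top L [ 345.81 -337.6    72.86] [ 345.76 -337.74   72.95]
top jar [501.5  382.5   73.07] [501.5  382.71  73.16]
top beaker [659.85 450.09  65.25] [660.11 450.25  64.92]
old M place max z 7.935921977410397
side bottle [ 645.2 -355.5   97.7] [ 645.07 -355.56   97.7 ]
side beaker [654.64 422.6   70.38] [654.65 422.17  70.77]
```

The lid is shut, the bystanders have not moved, and the robot is clear. Handing in.

```bash
python3 -c "
from rig import job
print(job.sign_off())"
```

```text
the job is handed in; nothing more can be done
None
```

The boss head is in the case and the lid is fully shut. I handed the job in at about 36.8 s, with the robot clear of everything.

1. **Opening:** I raised the lid by its handle to a hard stop at about 1.247 rad, with about 5 N on the handle there. The elbow snapped past straight, and the stay held the lid on its own after I let go.
2. **Placing:** I set the middle-sized boss down in the front half of the case until it touched the floor, then opened the jaws. It stood at about case x -81 to -22, y 76 to 103.
3. **Closing:** I pressed the elbow out of lock until the lid had sunk about 0.09 rad and rested there. I then re-gripped the handle and lowered the lid along its arc.

**Final checks:**
- The lid and handle heights match the first images to within 0.5 mm in both views.
- The bottle, jar, beaker and the other two bosses have not moved by more than about 0.6 mm.
- The place where the middle boss stood is empty.

**Off plan:**
- While following the arc, my hinge estimate was 2 to 3 mm off. That put up to about 15 N along the lid towards the hinge, not against the stay.
- When the lid met the rim, I pressed the handle down with about 25 N for a moment, then eased off.
- The lid touched the rim with the tool about 5 mm higher than I expected. The depth images showed it shut, so I took this to be the bar having slipped in the pads.

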